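# Hook out the solvent tray, right its fallen tins and slide it home

### The job

The solvent tray is pushed home under the ledge of the shelf unit and some of its tins have fallen over. Take the hooked rod, catch the tray's eye under the ledge with the hook and pull the tray all the way out with it, then stand every tin upright on the tray floor while the tray is out. Finally slide the tray fully home again with all its tins standing and put the rod back on its mat, standing on its flat foot and pointing the way it did; do not disturb the other things on the bench.

Things in the scene. Friction and masses are not known exactly. Their poses are not given: they have to be found in the camera images.
- unit: grey steel shelf unit, fixed, 620 mm wide (y), 180 deep (x), 150 high: flat ledge (underside at 135 mm) on side walls and a back wall, open towards the robot. Origin on the table under the middle of the ledge's front edge; x points into the unit, away from the robot, y along the edge. A red stripe on the ledge, running back from mid-edge, marks where the eye is below.
- tray (a joint): slide of the tray, m: 0 = fully home under the ledge, 0.179 = all the way out (stop), the tray then wholly in front of the ledge, its middle 134 mm before the ledge's edge. Friction about 6 N; stays where left. Tray: 90 mm (x) by 540 mm (y) outside; floor top 14 mm above the table, yellow rim 5 mm thick, 6 mm above the floor.
- tray_eye (a point): centre of the red drawbar eye in the tray, on a post inside the middle of its front (robot-side) rim: a flat level ring of 8 mm bar, hole 34 mm across, axis vertical, bar centre 36 mm above the table, 22 mm above the tray floor, 15 mm before (-x) the tray's middle. Axes as the unit's. With the tray home it is 30 mm behind the ledge's front edge.
- rod: hooked rod, 0.3 kg: black flat foot 110x64x12 mm, on it an orange handle 100 mm long, 24 wide, from 12 to 60 mm above the foot's underside; a 10 mm rod leaves its front at 46 mm height and turns straight down at x = 115 mm. Origin: centre of the foot's underside, x towards the hook, z up. Stands by itself on its foot, hook down; grip the handle's middle across y.
- hook_tip (a point): lower end of the hook, 115 mm ahead of the rod's origin and 6 mm above the foot's underside; the hook is 10 mm thick and straight for 35 mm above this.
- mat_park (a point): where the rod's origin belongs on its mat (fixed black rubber mat 290 x 100 x 3 mm with two yellow stripes along its edges): on the mat's top, on its centre line, 40 mm from its middle towards the handle end; x points along the mat the way the hook points.
- tin_stood: bare steel square solvent tin: body 46 x 46 mm and 74 mm tall, then a black round cap 30 mm across and 18 mm tall (92 mm in all); 0.14 to 0.28 kg. Origin on its axis 45 mm above its base, z axis along its length towards the cap. It stands upright in the tray at the start.
- tin_green: green square solvent tin: body 46 x 46 mm and 74 mm tall, then a white round cap 30 mm across and 18 mm tall (92 mm in all); 0.14 to 0.28 kg. Origin on its axis 45 mm above its base, z axis along its length towards the cap. At the start it lies on its side on the tray floor, roughly along the tray (cap to either side), or is absent.
- tin_blue: blue square solvent tin: body 46 x 46 mm and 74 mm tall, then a red round cap 30 mm across and 18 mm tall (92 mm in all); 0.14 to 0.28 kg. Origin on its axis 45 mm above its base, z axis along its length towards the cap. At the start it lies on its side on the tray floor, roughly along the tray (cap to either side), or is absent.
- tin_red: red square solvent tin: body 46 x 46 mm and 74 mm tall, then a yellow round cap 30 mm across and 18 mm tall (92 mm in all); 0.14 to 0.28 kg. Origin on its axis 45 mm above its base, z axis along its length towards the cap. At the start it lies on its side on the tray floor, roughly along the tray (cap to either side), or is absent.
- paint_can: green-labelled paint can, 110 mm across, 130 mm tall, standing on the right; leave alone
- glue: glue bottle, 52 mm across, 130 mm tall, on the left; leave alone
- tape: yellow roll of tape lying flat, 100 mm across, 25 mm high, on the left; leave alone
- mug: blue mug, 84 mm across, 90 mm tall, on the left; leave alone
- brush: yellow-handled brush about 200 mm long, lying on the left; leave alone
There are look-alikes about, which are no part of the job. Of the things that look like the rod, take the one that is farthest from the robot's base at the start.

How it is judged:
By the outcome, as a careful person would: the job done as asked, in the order asked, and still so for the second after the job is handed in, with the robot touching nothing.
Of tin_green, tin_blue, tin_red only 2 to 3 are there at a start; the rules pass over those that are not, and their reading is None.
At some moment in a run one of rod may be knocked a few centimetres aside while the robot is not near it.
Once in a run the grip may slacken for a moment while it holds something.
It also fails if it takes over 208 s, if anything falls off the work surface, if the arm or the gripper's body presses on something with over 40 N, if the wrist force passes 120 N, or if a joint passes its speed limit or range.

### The arm

A 6-joint arm with a two-finger parallel gripper is mounted at the origin on the work surface. World frame = base frame: x ahead of the robot, y to its left, z up, the work surface at z = 0. Lengths are in m, angles in rad, forces in N, time in s.
With the tool pointing down it reaches from about 0.375 to 0.975 m from the base axis. Payload 3.8 kg.
Tool frame: the origin (TCP) lies at the very end of the fingers, on their centre line; the grasp point (between the pads) lies 19 mm behind it; z points along the fingers, y is the line along which they close (so a half turn about z gives the same grasp; the last joint's range is limited). The gripper opens to 85 mm and grips with 20 to 120 N. Pads are 22 mm wide; open, the fingers measure 114 mm over their backs; the gripper's body (76 mm by 85 mm) begins 54 mm behind the grasp point. The pads swing forward as they close: fully open they stand 13 mm farther back than shut.
Start: joints at [1.065, 0.264, 1.604, -0, 1.274, -0.037], TCP at [0.305, 0.602, 0.231] pointing down, gripper open.
Joint ranges: [-2.63, 2.63], [-0.94, 2.18], [0.31, 2.57], [-1.31, 4.45], [0, 2.66], [-2.55, 2.55]. Speed limits (rad/s): [2.57, 2.57, 3.14, 3.14, 3.14, 3.14].

### API

Orientations are given as a rotation vector (axis times angle).
In Python, from workcell import bot gives the robot as it stands.
- The arm moves only by the shell command python3 -m creep 'ROWS' [FORCE]. ROWS is JSON, a list of rows, each a list of 5 numbers: the shift along the tool's x, y, z in units of 0.05 m (1.0 is 0.05 m), then the turn about the tool's z in units of 0.1 rad (1.0 is 0.1 rad), then the opening, from 0 (shut) to 1 (fully open). In form: [[tx, ty, tz, spin, hand], ...]. A call has 1 to 20 rows; each row shifts and turns the commanded pose from where the row before left it, along the tool's axes as they then stand; what a row does not reach is not made up. A row lasts 1/8 s, in which the tool goes at most 62.5 mm and 10.7 degrees, less where a joint would pass 70% of its speed; a pose out of reach is approached as far as the arm can. A call with a number of a shift or a turn outside -1 to 1 is refused whole. A call with a gripper value outside its range is refused whole. The fingers move at their own pace and stop on an object; FORCE is the grip in N (left out, the last holds). Time passes only in rows, so rows that do not move let the fingers close. It gives the time, the measured TCP pose, the force, the opening and the grip force at its end, in the units of the state.
- bot.read_state(): the state, without advancing time (a new reading comes with each control period).
- bot.read_camera(name): name is "scene" or "top"; returns a dict with "pixels" (420x560x3 uint8, red, green, blue), "vfov" (degrees; the focal length in pixels is half the picture's height over the tangent of half this angle, whatever the lens; pixels are square), "cx", "cy" (the principal point, pixels), "dist_coeffs" ([k1, k2, p1, p2, k3] as OpenCV has them; the pictures are not rectified), "world_to_cam" (4x4, takes a point from world to camera coordinates). Camera axes: x right, y down, z forward; pixel columns grow to the right and rows downward; lengths in m; the calibration is good to about 2 mm. A picture is of the moment at which its call begins. There is no depth.
- bot.finish_job(): hands the job in; it is judged then, once.
Trained networks look in a picture, given as the dict that the camera call returned (one of the last four; its "shot" number tells which), for a name from the list of things; names that differ only in an ending like _2 or _b are one class to them, and where a whole thing is asked for, a point or a joint stands for the part that bears it (a point fixed in the world has none). Each returns a list of dicts, best first, with "score" (0 to 1); they miss things now and then, are a little off and sometimes report something else, mostly with a low value. They report only what shows in the picture. A call takes as long as a camera call. They do not tell look-alikes from the thing itself.
- bot.look_for(target, picture): "bbox" ([left, top, right, bottom] in pixels, round what is visible of it).
- bot.regions_of(target, picture): "mask" (420x560 bool, what is visible of it) and "bbox" ([left, top, right, bottom] in pixels, round what is visible of it).
The state is a dict: "time": time; "q": joint angles; "joint_vel": joint speeds; "joint_torque": joint torques, N m; "tool_pos": TCP position; "tcp_rot": TCP orientation; "wrist_force": force on the tool from outside, world axes, zero at the start; "torque": the same for the moment, N m; "width": opening from 0.0 (shut) to 1.0 (fully open); "grip_force": force on a finger pad.
Only numpy, scipy, OpenCV 4.12 (cv2) and the standard library are available. Lean on these libraries where they do the work, as an engineer would, in place of code of your own. Each camera call takes 0.05 s, during which the arm holds its last target. There are 200 camera calls.

## Working session

There is one attempt and no reset: what is moved stays moved. The work goes in short steps, Python scripts to look and compute and a shell command to move; the robot and the scene stay as the last step left them, time stands still between calls to the robot, and variables do not carry over. Pictures are saved under pics/ and viewed, at most 14 in all, crops included, and the job is handed in when it is done.

```bash
ls; mkdir -p pics
cat > h.py <<'E'
import numpy as np, cv2
from workcell import bot
from scipy.spatial.transform import Rotation as R
def K(p):
    h=p["pixels"].shape[0]; f=h/2/np.tan(np.radians(p["vfov"])/2)
    return np.array([[f,0,p["cx"]],[0,f,p["cy"]],[0,0,1.]])
def back(p,uv,z):
    "pixels -> world points on plane height z"
    n=cv2.undistortPoints(np.array(uv,float).reshape(-1,1,2),K(p),np.array(p["dist_coeffs"],float)).reshape(-1,2)
    T=np.array(p["world_to_cam"]); Ri=T[:3,:3].T; c=-Ri@T[:3,3]
    d=np.c_[n,np.ones(len(n))]@Ri.T
    return c+d*((z-c[2])/d[:,2])[:,None]
def proj(p,X):
    T=np.array(p["world_to_cam"])
    return cv2.projectPoints(np.array(X,float).reshape(-1,1,3),cv2.Rodrigues(T[:3,:3])[0],T[:3,3],K(p),np.array(p["dist_coeffs"],float))[0].reshape(-1,2)
def save(p,n,box=None,s=1):
    im=p["pixels"][:,:,::-1]
    if box: im=im[box[1]:box[3],box[0]:box[2]]
    cv2.imwrite("pics/"+n+".png",cv2.resize(im,None,fx=s,fy=s,interpolation=cv2.INTER_CUBIC))
def st():
    s=bot.read_state(); r=R.from_rotvec(s["tcp_rot"]).as_matrix()
    print("t",round(s["time"],2),"tcp",np.round(s["tool_pos"],4),"x",np.round(r[:,0],3),"y",np.round(r[:,1],3),"z",np.round(r[:,2],3),"F",np.round(s["wrist_force"],1),"w",round(s["width"],3),"g",round(s["grip_force"],1),"q",np.round(s["q"],2)); return s
E
python3 - <<'E'
from h import *
st()
for n in ["scene","top"]:
    p=bot.read_camera(n); save(p,n+"0",None,1.42)
    T=np.array(p["world_to_cam"]); print(n,"cam at",-T[:3,:3].T@T[:3,3])
    for t in ["rod","unit","tray","tin_stood","tin_green","tin_blue","tin_red","hook_tip","mat_park","tray_eye"]:
        try: print(t,[(np.round(d["bbox"]).astype(int).tolist(),round(d["score"],2)) for d in bot.look_for(t,p)])
        except Exception as e: print(t,e)
E
```

```text
pics
t 0.0 tcp [0.3046 0.6015 0.23  ] x [-0.892  0.452  0.   ] y [ 0.452  0.892 -0.002] z [-0.001 -0.002 -1.   ] F [ 0.5 -0.1 -0.3] w 1.001 g 0.0 q [ 1.07  0.26  1.61 -0.    1.27 -0.04]
scene cam at [ 0.01045671 -0.86641198  1.25930234]
rod [([211, 293, 250, 359], 0.88), ([270, 250, 307, 313], 0.76), ([290, 133, 395, 253], 0.26)]
unit [([258, 82, 448, 262], 0.76)]
tray [([287, 134, 393, 252], 0.82), ([258, 82, 447, 264], 0.53)]
tin_stood [([371, 212, 392, 237], 0.55)]
tin_green [([314, 152, 341, 178], 0.76)]
tin_blue [([344, 183, 371, 210], 0.94), ([273, 249, 308, 313], 0.24)]
tin_red [([297, 130, 319, 150], 0.69), ([271, 250, 310, 313], 0.47)]
hook_tip [([274, 250, 310, 313], 0.84), ([209, 295, 250, 362], 0.7)]
mat_park [([370, 211, 394, 238], 0.7), ([257, 227, 319, 325], 0.59)]
tray_eye [([289, 131, 397, 255], 0.96), ([378, 284, 428, 348], 0.18)]
top cam at [0.2307768  0.00810499 1.67199981]
rod [([337, 288, 386, 310], 0.85), ([240, 134, 266, 142], 0.66), ([312, 222, 372, 251], 0.55)]
unit [([171, 72, 378, 194], 0.91), ([316, 222, 372, 249], 0.36)]
tray [([193, 135, 359, 147], 0.73)]
tin_stood [([330, 135, 345, 140], 0.61)]
tin_green [([240, 132, 264, 141], 0.7)]
tin_blue [([288, 135, 306, 142], 0.49)]
tin_red [([203, 132, 227, 142], 0.49), ([172, 70, 379, 194], 0.37)]
hook_tip [([320, 223, 368, 245], 0.8), ([331, 285, 383, 308], 0.61)]
mat_park [([286, 206, 380, 254], 0.63)]
tray_eye [([194, 134, 360, 149], 0.84)]
```

View pics/scene0.png

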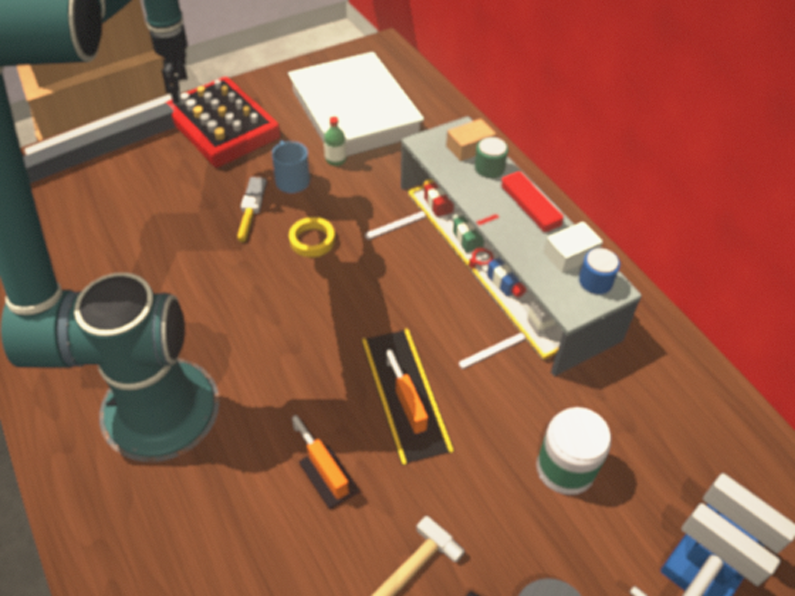

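View pics/top0.png

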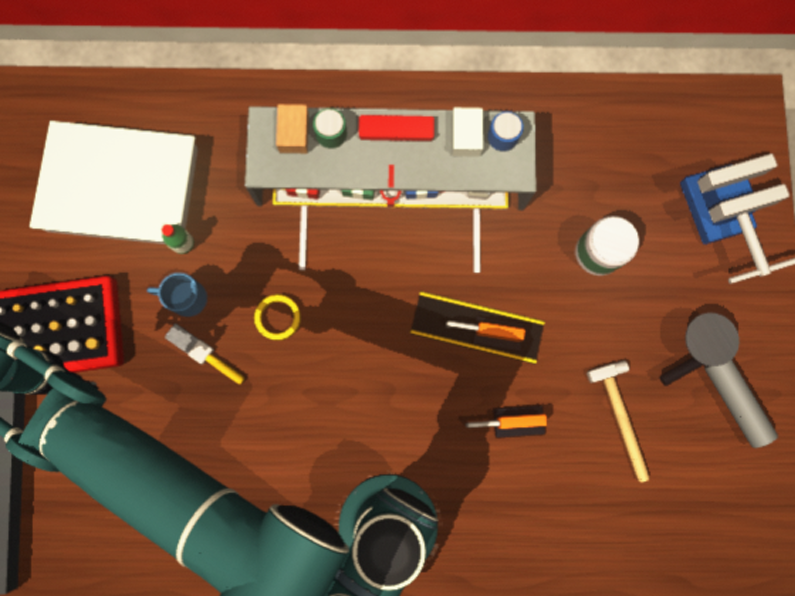

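The scene and top views show two rod look-alikes: A on the striped mat, top ≈(342,231), and B on bare wood, top ≈(361,298). A is farther from the base (top ≈(273,388)), so A should be the rod. The unit's front edge runs along top row ≈134, with the eye at (276,138). The tins lie at red (213,135), green (252,136) and blue (297,137), and the steel one stands at (338,137).

```bash
cat >> h.py <<'E'
def cc(m,minA=30):
    n,l,s,c=cv2.connectedComponentsWithStats(m.astype(np.uint8)); return [(l==i) for i in range(1,n) if s[i,4]>=minA]
def hsv(p): return cv2.cvtColor(p["pixels"],cv2.COLOR_RGB2HSV).astype(int)
def rect(p,m,z):
    "min-area rectangle of mask's points at height z"
    v,u=np.nonzero(m); X=back(p,np.c_[u,v],z)[:,:2]
    (c,wh,a)=cv2.minAreaRect((X*1000).astype(np.float32)); return np.array(c)/1000,np.array(wh),a
E
python3 - <<'E'
from h import *
p=bot.read_camera("top"); q=bot.read_camera("scene")
save(p,"crop1",[280,190,410,320],4.5)
for nm,c in (("top",p),("scene",q)):
    h=hsv(c); 
    m=(h[...,0]>7)&(h[...,0]<17)&(h[...,1]>200)&(h[...,2]>160)
    for k in cc(m,40):
        print(nm,"orange",k.sum(),np.round(np.argwhere(k).mean(0)),rect(c,k,.063))
    m=(h[...,0]>22)&(h[...,0]<34)&(h[...,1]>140)&(h[...,2]>100)
    for k in cc(m,25): print(nm,"yellow",k.sum(),np.round(np.argwhere(k).mean(0)),rect(c,k,.003),"z20",rect(c,k,.02)[0])
print("ledge corners", back(p,[[172.5,132],[377.5,135.5],[175,76],[378,80]],.15))
m=(hsv(p)[...,1]>150)&((hsv(p)[...,0]<6)|(hsv(p)[...,0]>174))
for k in cc(m[:, :],8):
    v,u=np.nonzero(k); 
    if 240<u.mean()<300 and v.mean()<150: print("red",k.sum(),u.min(),u.max(),v.min(),v.max(),back(p,[[u.mean(),v.mean()]],.15))
E
```

```text
top orange 234 [233. 353.] (array([ 0.41759744, -0.24494484]), array([100.76942444,  23.6685791 ]), 80.78266143798828)
top orange 77 [295. 372.] (array([ 0.22371796, -0.28602408]), array([ 23.94470787, 100.80609894]), 0.2122468799352646)
top yellow 137 [143. 229.] (array([0.7267981 , 0.14098431]), array([261.45770264,  23.99325562]), 88.57657623291016) z20 [0.72174573 0.13963086]
top yellow 146 [144. 320.] (array([ 0.7149043 , -0.14469504]), array([ 27.29330635, 262.69909668]), 5.0168538093566895) z20 [ 0.70997302 -0.14313867]
top yellow 238 [217. 341.] (array([ 0.47528873, -0.21058467]), array([286.05459595,   9.65606308]), 76.5223159790039) z20 [ 0.47279813 -0.20835722]
top yellow 115 [212. 198.] (array([0.48794086, 0.2448418 ]), array([80.82967377, 27.56655884]), 73.5316162109375) z20 [0.48532141 0.24243045]
top yellow 170 [231. 190.] (array([0.42823071, 0.26698557]), array([98.91519928, 46.2732811 ]), 60.91914749145508) z20 [0.42621945 0.26434869]
top yellow 107 [259. 156.] (array([0.33505225, 0.36899902]), array([93.80789185, 12.31231213]), 54.9437370300293) z20 [0.33399014 0.36
[... 1145 characters left out ...]
[279. 303.] (array([ 0.47582721, -0.21189958]), array([287.20950317,   9.38162613]), 76.28489685058594) z20 [ 0.46952985 -0.2207563 ]
scene yellow 32 [321. 283.] (array([ 0.35903534, -0.31835294]), array([27.0418663 ,  8.30926895]), 76.6174087524414) z20 [ 0.35431845 -0.3257691 ]
ledge corners [[ 0.70887381  0.30711261  0.15      ]
 [ 0.70329096 -0.31227409  0.15      ]
 [ 0.88732874  0.30608191  0.15      ]
 [ 0.88104787 -0.31873759  0.15      ]]
red 11674 0 559 0 23 [[ 1.11130389 -0.06126329  0.15      ]]
red 914 252 305 81 98 [[ 0.84717258 -0.01211787  0.15      ]]
red 48 274 276 116 131 [[ 0.73841566 -0.00148037  0.15      ]]
red 51 268 281 134 144 [[ 0.68910017 -0.00142228  0.15      ]]
```

View pics/crop1.png

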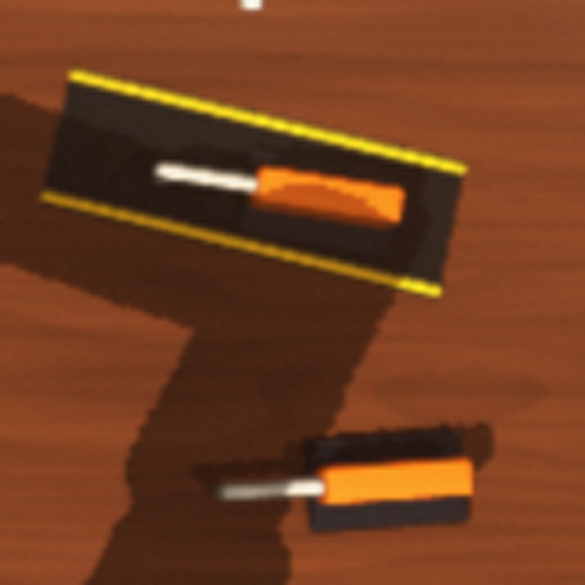

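Crop: A (handle ≈(353,233) top px) stands on the black mat with yellow stripes and its hook points left (+y). B (≈(372,295)) stands on bare wood closer to the base, at 0.36 m against A's 0.48 m. A is the farthest, so it's the rod.

```bash
cat >> h.py <<'E'
from scipy.optimize import minimize
def fitbox(views,size,z0,z1,init):
    "views: [(pic,mask)], upright box size (l,w), heights z0..z1; init x,y,yaw -> fitted x,y,yaw, IoU"
    S=6
    def poly(p,v):
        c,s=np.cos(v[2]),np.sin(v[2]); P=[]
        for a in(-.5,.5):
            for b in(-.5,.5):
                for z in(z0,z1): P.append([v[0]+c*a*size[0]-s*b*size[1],v[1]+s*a*size[0]+c*b*size[1],z])
        return cv2.convexHull(((proj(p,P)+.5)*S).astype(np.float32))
    big=[cv2.resize(m.astype(np.uint8),None,fx=S,fy=S,interpolation=cv2.INTER_NEAREST) for _,m in views]
    def cost(v):
        t=0
        for (p,m),b in zip(views,big):
            r=np.zeros_like(b); cv2.fillConvexPoly(r,np.round(poly(p,v)).astype(int),1); t+=1-(r&b).sum()/max(1,(r|b).sum())
        return t/len(views)
    s0=np.array([init]+[np.array(init)+d for d in np.diag([.012,.012,.12])])
    r=minimize(cost,init,method="Nelder-Mead",options=dict(initial_simplex=s0,xatol=2e-4,fatol=1e-4)); return np.round(r.x,4),round(1-r.fun,3)
def orange(c):
    h=hsv(c); return (h[...,0]>6)&(h[...,0]<18)&(h[...,1]>190)&(h[...,2]>110)
def plan(xy,z,yaw):
    "units: spin to bring tool y to world yaw (mod pi), then shift in the new tool axes"
    s=bot.read_state(); r=R.from_rotvec(s["tcp_rot"]).as_matrix(); a=np.arctan2(r[1,1],r[0,1])
    d=(a-yaw+np.pi/2)%np.pi-np.pi/2
    r2=r@R.from_rotvec([0,0,d]).as_matrix()
    t=r2.T@(np.array([*xy,z])-s["tool_pos"])
    print("spin %.2f  shift after spin %s ; shift before spin %s  q6 %.2f"%(d/.1,np.round(t/.05,2),np.round(r.T@(np.array([*xy,z])-s["tool_pos"])/.05,2),s["q"][5]))
E
cat > rod.py <<'E'
from h import *
def rod(z=.003,init=(.417,-.25,1.40),r=.09):
    V=[]
    for n in("top","scene"):
        p=bot.read_camera(n); m=orange(p)
        u=proj(p,[[init[0],init[1],z+.036]])[0]
        k=[k for k in cc(m,25) if np.hypot(*(np.argwhere(k).mean(0)[::-1]-u))<45]
        if k:
            k=min(k,key=lambda k:np.hypot(*(np.argwhere(k).mean(0)[::-1]-u))); V.append((p,k)); print(n,k.sum(),fitbox([(p,k)],(.1,.024),z+.012,z+.06,init))
    b=fitbox(V,(.1,.024),z+.012,z+.06,init); print("both",b); return b[0]
E
python3 - <<'E'
from rod import *
v=rod()
st(); plan([.46,.1],.2,v[2]-np.pi/2); plan(v[:2],.1,v[2]-np.pi/2)
p=bot.read_camera("top")
print("mat centre",back(p,[[336.6,230.6]],.003),"corners",back(p,np.array([[70,72],[42,197],[467,168],[440,293]])/4.5+[279.5,189.5],.003))
E
```

```text
top 294 (array([ 0.4189, -0.2476,  1.4202]), np.float64(0.893))
scene 441 (array([ 0.4197, -0.2441,  1.3842]), np.float64(0.84))
both (array([ 0.4193, -0.2472,  1.3944]), np.float64(0.859))
t 1.3 tcp [0.305  0.6022 0.2313] x [-0.892  0.452 -0.   ] y [ 0.452  0.892 -0.   ] z [-0. -0. -1.] F [ 0.7 -0.4 -0. ] w 0.999 g 0.0 q [ 1.07  0.26  1.6  -0.    1.27 -0.04]
spin 12.78  shift after spin [-9.34  4.81  0.63] ; shift before spin [-7.3  -7.56  0.63]  q6 -0.04
spin 12.78  shift after spin [-16.32   5.23   2.63] ; shift before spin [ -9.72 -14.12   2.63]  q6 -0.04
mat centre [[ 0.43029957 -0.2023151   0.003     ]] corners [[ 0.51136205 -0.06870526  0.003     ]
 [ 0.42083637 -0.04857606  0.003     ]
 [ 0.44333473 -0.35333746  0.003     ]
 [ 0.35381422 -0.33139802  0.003     ]]
```

```bash
python3 -m creep '[[-0.9,-0.95,0,0,1],[-0.9,-0.95,0,0,1],[-0.9,-0.95,0,0,1],[-0.9,-0.95,0,0,1],[-0.9,-0.95,0,0,1],[-0.9,-0.95,0,0,1],[-0.9,-0.95,0,0,1],[-0.9,-0.95,0,0,1]]' && python3 -m creep '[[0,0,0,1,0.7],[0,0,0,1,0.7],[0,0,0,1,0.7],[0,0,0,1,0.7],[0,0,0,1,0.7],[0,0,0,1,0.7],[0,0,0,1,0.7],[0,0,0,1,0.7],[0,0,0,1,0.7],[0,0,0,1,0.7],[0,0,0,1,0.7],[0,0,0,1,0.7],[0,0,0,0.8,0.7],[0,0,0,0,0.7]]'; python3 -c "
from h import *
st(); plan([.4193,-.2472],.1,1.3944-np.pi/2)"
```

```text
time: 2.35
tool_pos: [0.4481, 0.1211, 0.2318]
tcp_rot: [0.729, 3.054, 0.001]
wrist_force: [0.7, 1.0, 0.7]
width: 1.003
grip_force: 0.0
time: 4.1
tool_pos: [0.4477, 0.123, 0.2314]
tcp_rot: [2.409, 2.016, 0.0]
wrist_force: [-0.4, 1.1, -0.3]
width: 0.701
grip_force: 0.0
t 4.1 tcp [0.4477 0.123  0.2314] x [0.176 0.984 0.   ] y [ 0.984 -0.176  0.   ] z [ 0.  0. -1.] F [-0.4  1.1 -0.3] w 0.701 g 0.0 q [ 0.21 -0.14  2.03  0.    1.25  0.39]
spin -0.01  shift after spin [-7.39  0.74  2.63] ; shift before spin [-7.39  0.74  2.63]  q6 0.39
```

```bash
python3 -m creep '[[-0.93,0.09,0.2,0,0.7],[-0.93,0.09,0.3,0,0.7],[-0.93,0.09,0.3,0,0.7],[-0.93,0.09,0.3,0,0.7],[-0.93,0.09,0.3,0,0.7],[-0.93,0.09,0.4,0,0.7],[-0.93,0.09,0.4,0,0.7],[-0.9,0.09,0.4,0,0.7],[0,0,0,0,0.7]]' >/dev/null; python3 -c "
from rod import *
st(); v=rod(); plan(v[:2],.022,v[2]-np.pi/2)"
```

```text
t 5.22 tcp [ 0.4162 -0.25    0.0998] x [0.18  0.984 0.001] y [ 0.984 -0.18  -0.003] z [-0.002  0.001 -1.   ] F [-0.7  1.  -0.1] w 0.7 g 0.0 q [-0.59  0.03  2.13 -0.    0.98 -0.41]
scene 376 (array([ 0.4207, -0.2467,  1.291 ]), np.float64(0.737))
both (array([ 0.4207, -0.2467,  1.291 ]), np.float64(0.737))
spin 1.01  shift after spin [0.04 0.06 1.58] ; shift before spin [0.04 0.06 1.58]  q6 -0.41
```

```bash
python3 -m creep '[[0.03,0.05,0.5,0,0.7],[0.03,0,0.5,0,0.7],[0,0,0.4,0,0.7],[0,0,0.16,0,0.7],[0,0,0,0,0.7],[0,0,0,0,0],[0,0,0,0,0],[0,0,0,0,0],[0,0,0,0,0],[0,0,0,0,0],[0,0,0,0,0]]' 80; python3 -m creep '[[0,0,-0.3,0,0],[0,0,-0.4,0,0],[0,0,-0.6,0,0],[0,0,0,0,0]]'
python3 - <<'E'
from h import *
st(); p=bot.read_camera("scene"); save(p,"grip1",[220,200,400,335],4)
E
```

```text
time: 6.7
tool_pos: [0.4212, -0.246, 0.0244]
tcp_rot: [2.409, 2.014, 0.001]
wrist_force: [-0.1, 1.0, 6.2]
width: 0.273
grip_force: 79.5
time: 7.2
tool_pos: [0.4226, -0.2469, 0.091]
tcp_rot: [2.406, 2.011, 0.003]
wrist_force: [0.4, -0.4, -2.2]
width: 0.27
grip_force: 78.9
t 7.2 tcp [ 0.4226 -0.2469  0.091 ] x [ 0.177  0.984 -0.002] y [ 0.984 -0.177  0.006] z [ 0.005 -0.003 -1.   ] F [ 0.4 -0.4 -2.2] w 0.27 g 78.9 q [-0.58  0.04  2.13 -0.    0.96 -0.4 ]
```

View pics/grip1.png

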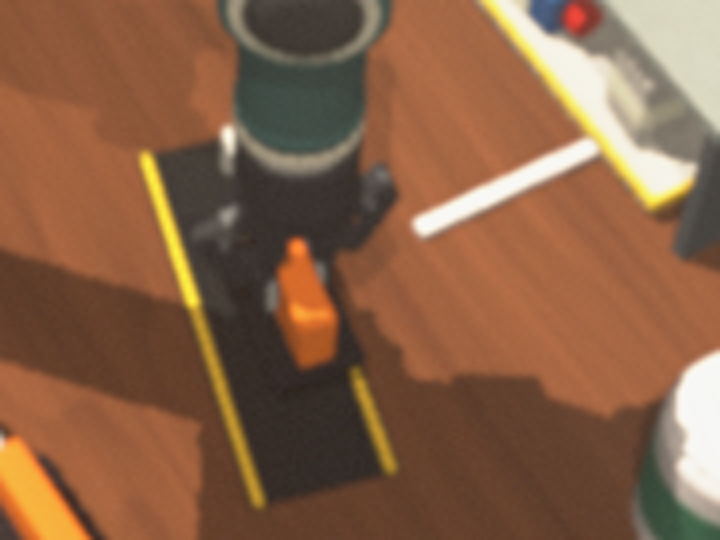

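The picture shows the handle squarely between the pads (crop ≈(300,300)), and the rod is lifted clear of the mat. Next I turn it to point into the unit.

```bash
python3 -m creep '[[0,0,-0.3,1,0],[0,0,-0.3,1,0],[0,0,0,1,0],[0,0,0,1,0],[0,0,0,1,0],[0,0,0,1,0],[0,0,0,1,0],[0,0,0,1,0],[0,0,0,1,0],[0,0,0,1,0],[0,0,0,1,0],[0,0,0,1,0],[0,0,0,1,0],[0,0,0,1,0],[0,0,0,0,0]]'; python3 -c "
from h import *
st(); plan([.52,-.002],.1,-np.pi/2-.009)"
```

```text
time: 9.12
tool_pos: [0.4194, -0.2448, 0.1165]
tcp_rot: [-3.14, 0.01, 0.004]
wrist_force: [-0.4, -0.0, -2.9]
width: 0.273
grip_force: 78.9
t 9.12 tcp [ 0.4194 -0.2448  0.1165] x [ 1.    -0.006 -0.003] y [-0.006 -1.    -0.002] z [-0.003  0.002 -1.   ] F [-0.4 -0.  -2.9] w 0.273 g 78.9 q [-0.58  0.01  2.11 -0.    1.02  1.  ]
spin 0.03  shift after spin [ 1.97 -4.87  0.33] ; shift before spin [ 1.98 -4.87  0.33]  q6 1.00
```

```bash
python3 -m creep '[[0.2,-0.7,0,0,0],[0.3,-0.7,0,0,0],[0.3,-0.7,0,0,0],[0.3,-0.7,0,0,0],[0.3,-0.7,0,0,0],[0.3,-0.7,0.1,0,0],[0.27,-0.67,0.2,0,0],[0,0,0,0,0]]'
python3 - <<'E'
from rod import *
s=st(); z=s["tool_pos"][2]-.0214
v=rod(z,(s["tool_pos"][0],s["tool_pos"][1],-.006))
p=bot.read_camera("scene"); t=bot.read_camera("top")
x,y=s["tool_pos"][:2]
print("hook tip px scene",proj(p,[[x+.115,y,z+.006],[x+.115,y,z+.046]]),"eye home px",proj(p,[[.736,-.002,.036]]),proj(t,[[.736,-.002,.036],[.706,-.0026,.15]]))
h=hsv(p); m=(h[...,1]>130)&((h[...,0]<6)|(h[...,0]>174))
for k in cc(m,5):
    v,u=np.nonzero(k)
    if 320<u.mean()<360 and 140<v.mean()<200: print("red",k.sum(),u.min(),u.max(),v.min(),v.max(),"stripe@.15",back(p,[[u.mean(),v.mean()]],.15),"eye@.036",back(p,[[u.mean(),v.mean()]],.036))
save(p,"hook1",[260,110,440,245],4.4)
E
```

```text
time: 10.12
tool_pos: [0.5201, -0.0007, 0.1015]
tcp_rot: [-3.141, 0.004, 0.005]
wrist_force: [0.1, 0.1, -2.5]
width: 0.273
grip_force: 79.6
t 10.12 tcp [ 0.5201 -0.0007  0.1015] x [ 1.    -0.002 -0.003] y [-0.002 -1.    -0.001] z [-0.003  0.001 -1.   ] F [ 0.1  0.1 -2.5] w 0.273 g 79.6 q [-0.05  0.09  2.06  0.    0.99  1.52]
top 90 (array([ 5.163e-01, -3.000e-04,  5.900e-03]), np.float64(0.281))
scene 148 (array([ 0.4923, -0.0027,  0.7731]), np.float64(0.296))
both (array([0.5103, 0.0019, 0.0723]), np.float64(0.26))
hook tip px scene [[311.06957103 181.38437926]
 [311.92140582 172.07671902]] eye home px [[338.09735157 180.85294402]] [[274.87889327 135.45886669]
 [275.31879308 133.80223936]]
red 29 337 349 152 157 stripe@.15 [[ 0.73837235 -0.0024314   0.15      ]] eye@.036 [[0.81317827 0.08635754 0.036     ]]
red 56 331 341 175 187 stripe@.15 [[ 0.6610069  -0.07928563  0.15      ]] eye@.036 [[0.72786218 0.00160522 0.036     ]]
```

View pics/hook1.png

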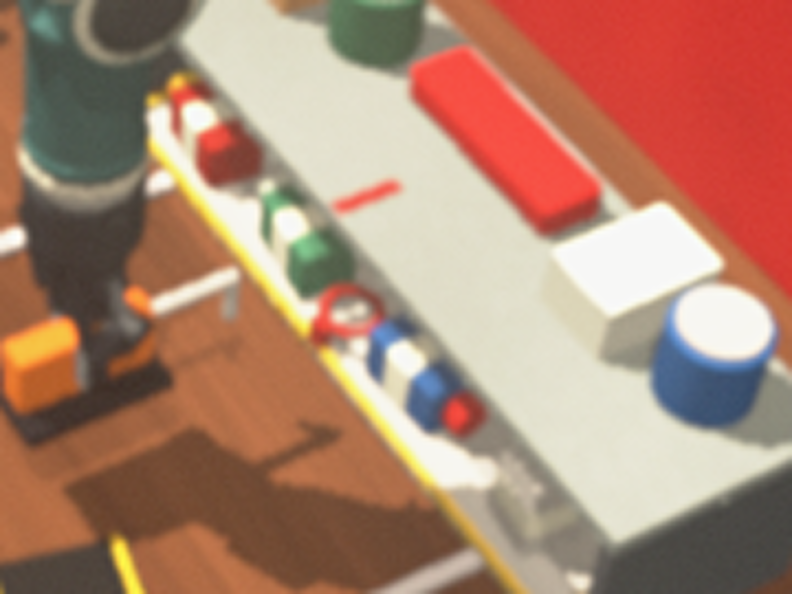

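The hook tip shows at crop ≈(230,313), as predicted. The eye ring is centred at crop ≈(352,313), about px (340,181). Green and red lie with their caps to the left (+y), and blue with its cap to the right (-y).

```bash
python3 -m creep '[[0,0,0.3,0,0],[0,0,0.12,0,0],[0,0,0,0,0]]' | sed -n 2p;  python3 - <<'E'
from h import *
p=bot.read_camera("scene")
print(back(p,[[339.5,180.9],[340.2,181.6],[338.1,180.9]],.036))
plan([.621,-.002],.080,-np.pi/2-.009)
E
```

```text
tool_pos: [0.5197, -0.0031, 0.0811]
[[ 0.73969507 -0.00425098  0.036     ]
 [ 0.73997012 -0.00770655  0.036     ]
 [ 0.73589834 -0.00216656  0.036     ]]
spin 0.01  shift after spin [ 2.01 -0.04  0.03] ; shift before spin [ 2.02 -0.04  0.03]  q6 1.52
```

```bash
python3 -m creep '[[0.4,0,0.03,0,0],[0.4,0,0,0,0],[0.4,0,0,0,0],[0.4,0,0,0,0],[0.4,0,0,0,0],[0.04,0,0,0,0],[0,0,0,0,0]]';  python3 - <<'E'
from h import *
s=st(); x,y,z=s["tool_pos"]
for n in("scene","top"):
    p=bot.read_camera(n); print(proj(p,[[x+.115,y,z-.0154],[x+.115,y,z+.025]]))
    if n=="scene": save(p,"hook2",[290,140,390,215],7)
E
```

```text
time: 11.62
tool_pos: [0.6223, -0.0035, 0.0807]
tcp_rot: [-3.142, 0.011, 0.001]
wrist_force: [-0.3, 0.8, -2.9]
width: 0.27
grip_force: 79.7
t 11.62 tcp [ 0.6223 -0.0035  0.0807] x [ 1.    -0.007 -0.001] y [-0.007 -1.    -0.   ] z [-0.001  0.    -1.   ] F [-0.3  0.8 -2.9] w 0.27 g 79.7 q [-0.05  0.3   1.86 -0.    0.99  1.53]
[[339.68844076 174.54307905]
 [341.06405275 165.30928394]]
[[275.42055565 132.34015179]
 [275.5333443  128.40457957]]
```

View pics/hook2.png

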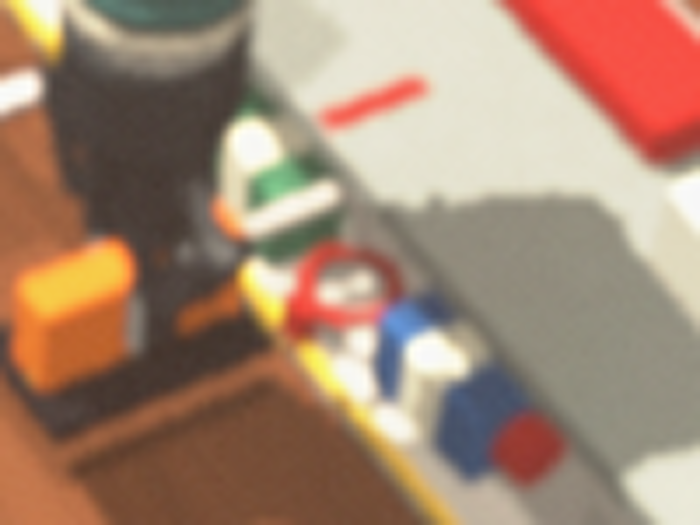

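The ring is centred at crop (345,285), px (339.3,180.7). Lowered, the hook would pass at about (339.3,181.3), which is inside the hole.

```bash
python3 -m creep '[[0,0,0.3,0,0],[0,0,0.3,0,0],[0,0,0.23,0,0],[0,0,0,0,0]]';python3 -m creep '[[-0.2,0,0,0,0],[-0.2,0,0,0,0],[-0.2,0,0,0,0],[-0.2,0,0,0,0],[0,0,0,0,0]]'; python3 -c "
from h import *
p=bot.read_camera('scene'); save(p,'hook3',[280,140,380,215],7)"
```

```text
time: 12.22
tool_pos: [0.621, -0.0034, 0.037]
tcp_rot: [-3.141, 0.011, 0.006]
wrist_force: [-0.1, 0.0, -2.2]
width: 0.269
grip_force: 79.7
time: 12.85
tool_pos: [0.5835, -0.003, 0.0405]
tcp_rot: [-3.142, 0.011, -0.005]
wrist_force: [3.1, 0.5, -4.3]
width: 0.269
grip_force: 79.7
```

View pics/hook3.png

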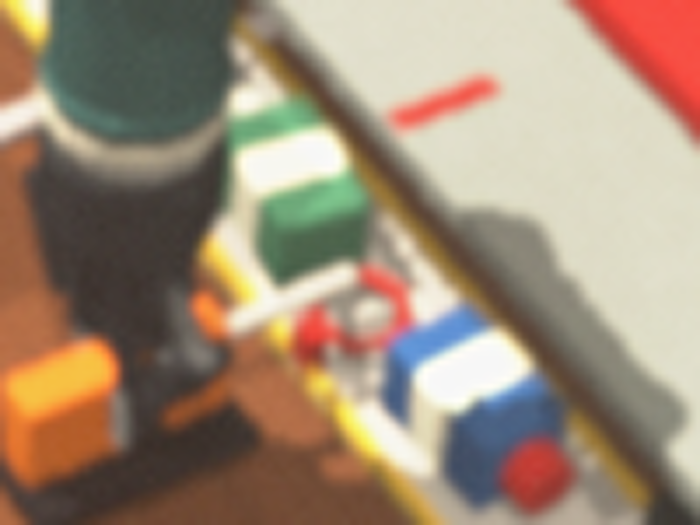

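The hook is in the ring and the tray is coming out with it. The far rim has appeared from under the ledge at crop ≈(330,180). I keep pulling gently.

```bash
python3 -m creep '[[-0.1,0,0,0,0],[-0.18,0,0,0,0],[-0.18,0,0,0,0],[-0.18,0,0,0,0],[-0.18,0,0,0,0],[-0.18,0,0,0,0],[-0.18,0,0,0,0],[-0.18,0,0,0,0],[-0.18,0,0,0,0],[-0.18,0,0,0,0],[-0.18,0,0,0,0],[-0.18,0,0,0,0],[-0.18,0,0,0,0],[-0.18,0,0,0,0],[-0.18,0,0,0,0],[-0.1,0,0,0,0],[0,0,0,0,0]]';python3 -m creep '[[-0.08,0,0,0,0],[-0.08,0,0,0,0],[-0.08,0,0,0,0],[0,0,0,0,0]]'
```

```text
time: 15.02
tool_pos: [0.4486, -0.0021, 0.0405]
tcp_rot: [-3.141, 0.011, -0.006]
wrist_force: [4.8, 1.9, -2.3]
width: 0.272
grip_force: 79.9
time: 15.52
tool_pos: [0.4367, -0.002, 0.0404]
tcp_rot: [-3.141, 0.011, -0.006]
wrist_force: [4.2, 2.6, -1.2]
width: 0.27
grip_force: 80.0
```

```bash
python3 -m creep '[[-0.08,0,0,0,0],[-0.06,0,0,0,0],[0,0,0,0,0]]';python3 -m creep '[[-0.06,0,0,0,0],[-0.05,0,0,0,0],[0,0,0,0,0]]'
```

```text
time: 15.9
tool_pos: [0.4351, -0.0018, 0.042]
tcp_rot: [-3.141, 0.011, -0.023]
wrist_force: [15.2, 5.8, -5.9]
width: 0.272
grip_force: 79.8
time: 16.27
tool_pos: [0.4345, -0.0017, 0.0434]
tcp_rot: [-3.141, 0.011, -0.039]
wrist_force: [27.3, 6.0, -12.5]
width: 0.27
grip_force: 80.3
```

The stop is reached: force rises to 27 N at x = 0.4345, where it was expected. Now I centre the hook in the ring, lift it out and park the rod on the mat for now.

```bash
python3 -m creep '[[0.12,0,0,0,0],[0.12,0,0,0,0],[0.12,0,0,0,0],[0,0,0,0,0],[0,0,0,0,0]]';python3 -m creep '[[0,0,-0.2,0,0],[0,0,-0.3,0,0],[0,0,-0.4,0,0],[0,0,-0.5,0,0],[0,0,-0.5,0,0],[0,0,-0.5,0,0],[0,0,0,0,0]]'
python3 - <<'E'
from h import *
st(); plan([.421,-.241],.16,np.radians(77-90))
E
```

```text
time: 16.9
tool_pos: [0.4389, -0.0023, 0.0385]
tcp_rot: [-3.142, 0.012, 0.004]
wrist_force: [-0.0, -0.8, -3.3]
width: 0.272
grip_force: 81.3
time: 17.77
tool_pos: [0.4427, -0.0023, 0.1627]
tcp_rot: [3.141, -0.011, 0.011]
wrist_force: [0.6, 0.1, -2.5]
width: 0.274
grip_force: 81.4
t 17.77 tcp [ 0.4427 -0.0023  0.1627] x [ 1.    -0.007  0.007] y [-0.007 -1.     0.   ] z [ 0.007 -0.    -1.   ] F [ 0.6  0.1 -2.5] w 0.274 g 81.4 q [-0.06 -0.14  2.16 -0.    1.11  1.52]
spin -13.51  shift after spin [-4.75  0.65  0.05] ; shift before spin [-0.4   4.78  0.05]  q6 1.52
```

```bash
python3 -m creep '[[0,0.6,0,0,0],[0,0.6,0,0,0],[0,0.6,0,0,0],[0,0.6,0,0,0],[0,0.6,0,0,0],[-0.1,0.6,0,0,0],[-0.1,0.6,0,0,0],[-0.2,0.58,0,0,0],[0,0,0,0,0]]' >/dev/null;python3 -m creep '[[0,0,0,-1,0],[0,0,0,-1,0],[0,0,0,-1,0],[0,0,0,-1,0],[0,0,0,-1,0],[0,0,0,-1,0],[0,0,0,-1,0],[0,0,0,-1,0],[0,0,0,-1,0],[0,0,0,-1,0],[0,0,0,-1,0],[0,0,0,-1,0],[0,0,0,-1,0],[0,0,0,-0.5,0],[0,0,0,0,0]]' >/dev/null
python3 - <<'E'
from h import *
st(); plan([.4215,-.241],.035,np.radians(77-90))
t=bot.read_camera("top"); save(t,"top1",[150,60,420,270],2.9)
E
```

```text
t 20.77 tcp [ 0.4183 -0.24    0.1586] x [0.226 0.974 0.001] y [ 0.974 -0.226 -0.001] z [-0.001  0.001 -1.   ] F [-0.2 -0.2 -3.2] w 0.271 g 81.3 q [-0.57 -0.04  2.08  0.    1.1  -0.34]
spin -0.01  shift after spin [-0.01  0.07  2.47] ; shift before spin [-0.01  0.07  2.47]  q6 -0.34
```

View pics/top1.png

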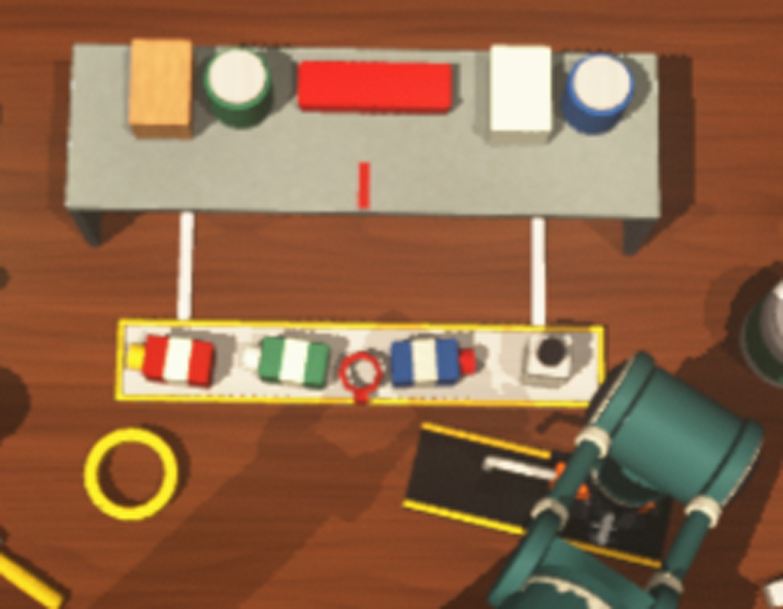

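The tray is fully out, with red, green and blue lying and the steel tin standing. The hook is over the mat. Lowering the rod.

```bash
python3 -m creep '[[0,0.07,0.5,0,0],[0,0,0.6,0,0],[0,0,0.6,0,0],[0,0,0.5,0,0],[0,0,0.27,0,0],[0,0,0.1,0,0],[0,0,0,0,0]]';python3 -m creep '[[0,0,0.05,0,0],[0,0,0.05,0,0],[0,0,0,0,0]]'
```

```text
time: 21.7
tool_pos: [0.4224, -0.242, 0.0312]
tcp_rot: [2.459, 1.954, 0.0]
wrist_force: [0.2, -0.8, -2.7]
width: 0.266
grip_force: 81.4
time: 22.08
tool_pos: [0.422, -0.2419, 0.0259]
tcp_rot: [2.46, 1.954, 0.0]
wrist_force: [-0.7, 0.2, -3.2]
width: 0.271
grip_force: 81.4
```

```bash
python3 -m creep '[[0,0,0.04,0,0],[0,0,0,0,0]]';python3 -m creep '[[0,0,0,0,0.45],[0,0,0,0,0.6],[0,0,0,0,0.6],[0,0,-0.4,0,0.6],[0,0,-0.8,0,0.6],[0,0,-0.8,0,0.6],[0,0,-0.8,0,0.6],[0,0,0,0,0.6]]'
python3 - <<'E'
from h import *
from rod import *
t=bot.read_camera("top"); s=bot.read_camera("scene")
for n in["tin_red","tin_green","tin_blue","tin_stood"]:
    V=[]
    for p in(t,s):
        d=bot.regions_of(n,p)
        if d: v,u=np.nonzero(d[0]["mask"]); print(n,d[0]["bbox"],round(d[0]["score"],2),back(p,[[u.mean(),v.mean()]],.04)[0].round(4)); V.append((p,d[0]["mask"]))
h=hsv(t)
m=(h[...,0]>22)&(h[...,0]<34)&(h[...,1]>140)&(h[...,2]>100)
v,u=np.nonzero(m); k=(u>185)&(u<365)&(v>165)&(v<205); mm=np.zeros_like(m); mm[v[k],u[k]]=1; print("tray rim",rect(t,mm,.02))
E
```

```text
time: 22.32
tool_pos: [0.4224, -0.242, 0.0244]
tcp_rot: [2.459, 1.954, 0.0]
wrist_force: [-0.6, 0.0, 2.9]
width: 0.273
grip_force: 82.0
time: 23.32
tool_pos: [0.4247, -0.2435, 0.1679]
tcp_rot: [2.453, 1.949, 0.004]
wrist_force: [0.7, 0.1, -0.6]
width: 0.6
grip_force: 0.0
tin_red [193.0, 174.1, 225.2, 195.3] 0.72 [0.5713 0.205  0.04  ]
tin_red [253.8, 142.2, 269.7, 168.3] 0.71 [0.5748 0.2007 0.04  ]
tin_green [233.5, 175.8, 267.3, 194.0] 0.9 [0.5717 0.0798 0.04  ]
tin_green [262.6, 170.4, 278.4, 198.0] 0.56 [0.5569 0.0863 0.04  ]
tin_blue [286.0, 175.7, 313.6, 198.5] 0.76 [ 0.5717 -0.0752  0.04  ]
tin_stood [330.8, 173.2, 345.5, 193.9] 0.86 [ 0.5764 -0.2052  0.04  ]
tin_stood [318.1, 231.4, 343.6, 264.7] 0.78 [ 0.5807 -0.1969  0.04  ]
tray rim (array([0.57639056, 0.00069519]), array([539.59417725,  91.20146179]), 89.59335327148438)
```

Run:
```python
from h import *
st()
t=bot.read_camera("top"); s=bot.read_camera("scene")
for n,i in(("tin_red",(.572,.205,1.57)),("tin_green",(.572,.08,1.57)),("tin_blue",(.572,-.075,1.57))):
    V=[]
    for p in(t,s):
        d=[d for d in bot.regions_of(n,p) if abs(proj(p,[[*i[:2],.037]])[0]-np.argwhere(d["mask"]).mean(0)[::-1]).max()<12]
        if d: V.append((p,d[0]["mask"])); print(n,fitbox(V[-1:],(.092,.046),.014,.06,i))
    print("both",fitbox(V,(.092,.046),.014,.06,i))
plan([.572,-.115],.12,0)
```

```text
t 23.82 tcp [ 0.4216 -0.2415  0.1629] x [0.226 0.974 0.001] y [ 0.974 -0.226 -0.002] z [-0.001  0.001 -1.   ] F [ 0.2 -1.  -0.3] w 0.602 g 0.0 q [-0.57 -0.04  2.07 -0.    1.11 -0.34]
tin_red (array([0.5733, 0.2033, 1.3846]), np.float64(0.751))
tin_red (array([0.5764, 0.2078, 1.2181]), np.float64(0.433))
both (array([0.5746, 0.2053, 1.28  ]), np.float64(0.587))
tin_green (array([0.5721, 0.0814, 1.4354]), np.float64(0.855))
tin_green (array([0.5636, 0.0989, 1.0494]), np.float64(0.285))
both (array([0.5725, 0.0813, 1.3972]), np.float64(0.545))
tin_blue (array([ 0.572 , -0.0781,  1.6059]), np.float64(0.841))
tin_blue (array([ 0.6288, -0.0579,  0.9133]), np.float64(0.137))
both (array([ 0.5721, -0.0784,  1.6737]), np.float64(0.467))
spin -2.28  shift after spin [2.54 3.   0.88] ; shift before spin [3.15 2.35 0.88]  q6 -0.34
```

```bash
python3 -m creep '[[0,0,0,-0.9,0.5],[0,0,0,-0.9,0.5],[0,0,0,-0.98,0.5],[0.4,0.5,0,0,0.5],[0.5,0.5,0,0,0.5],[0.5,0.5,0,0,0.5],[0.5,0.5,0,0,0.5],[0.3,0.5,0,0,0.5],[0.3,0.5,0,0,0.5],[0,0,0,0,0.5]]' >/dev/null
python3 - <<'E'
from h import *
st(); plan([.574,-.119],.08,.05);plan([.574,-.119],.021,.05)
E
```

```text
t 25.48 tcp [ 0.5669 -0.1084  0.1639] x [-0.052  0.999  0.   ] y [0.999 0.052 0.001] z [ 0.001  0.    -1.   ] F [-0.2 -0.7  1.3] w 0.496 g 0.0 q [-0.23  0.13  1.89  0.    1.12 -0.28]
spin 0.02  shift after spin [-0.22  0.13  1.68] ; shift before spin [-0.22  0.13  1.68]  q6 -0.28
spin 0.02  shift after spin [-0.22  0.13  2.86] ; shift before spin [-0.22  0.13  2.86]  q6 -0.28
```

```bash
python3 -m creep '[[-0.22,0.13,0.4,0,0.5],[0,0,0.6,0,0.5],[0,0,0.6,0,0.5],[0,0,0.6,0,0.5],[0,0,0.4,0,0.5],[0,0,0.25,0,0.5],[0,0,0,0,0.5]]';python3 -m creep '[[0,0,0,0,0],[0,0,0,0,0],[0,0,0,0,0],[0,0,0,0,0],[0,0,0,0,0]]' 20;python3 -m creep '[[0,0,-0.3,0,0],[0,0,-0.5,0,0],[0,0,-0.5,0,0],[0,0,-0.5,0,0],[0,0,0,0,0],[0,0,0,0,0]]'; python3 -c "
from h import *
p=bot.read_camera('scene'); save(p,'blue1',[280,120,400,210],6)"
```

```text
time: 26.35
tool_pos: [0.5718, -0.1203, 0.0203]
tcp_rot: [-2.165, -2.275, 0.002]
wrist_force: [1.3, 0.0, 0.5]
width: 0.499
grip_force: 0.0
time: 26.98
tool_pos: [0.5734, -0.1203, 0.0221]
tcp_rot: [2.164, 2.275, 0.001]
wrist_force: [0.4, -0.3, 3.5]
width: 0.341
grip_force: 20.9
time: 27.72
tool_pos: [0.5718, -0.1198, 0.1105]
tcp_rot: [-2.164, -2.275, 0.001]
wrist_force: [-0.3, 0.7, -2.2]
width: 0.342
grip_force: 20.5
```

View pics/blue1.png

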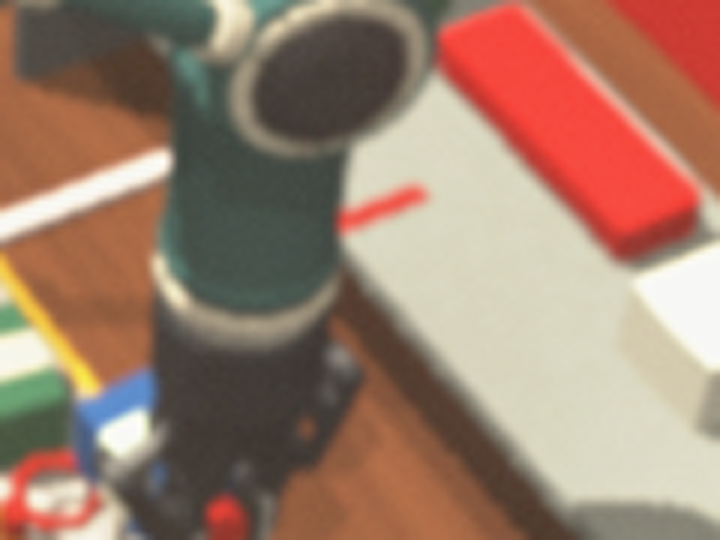

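The fingers hold the red cap (crop ≈(227,515)) and the blue body still sticks out level to +y, so the pads hold it stiffly. I'll ease the grip by commanding an opening near contact, so the body swings down.

```bash
python3 -m creep '[[0,0,0,0,0.32],[0,0,0,0,0.32]]' 20; python3 -m creep '[[0,0,0,0,0.335],[0,0,0,0,0.335]]' 20;python3 -m creep '[[0,0,0.3,0,0.335],[0,0,-0.3,0,0.335],[0,0,0,0,0.335]]' 20; python3 -c "
from h import *
p=bot.read_camera('top'); save(p,'blue2',[230,140,360,235],6)"
```

```text
time: 28.02
tool_pos: [0.5719, -0.1199, 0.1102]
tcp_rot: [-2.164, -2.275, 0.001]
wrist_force: [0.1, -1.3, -1.6]
width: 0.339
grip_force: 20.5
time: 28.28
tool_pos: [0.5726, -0.1201, 0.1111]
tcp_rot: [-2.165, -2.276, 0.0]
wrist_force: [0.9, -0.7, -2.7]
width: 0.341
grip_force: 20.5
time: 28.65
tool_pos: [0.5739, -0.1204, 0.1129]
tcp_rot: [2.164, 2.274, 0.002]
wrist_force: [0.2, -0.5, -0.8]
width: 0.337
grip_force: 20.5
```

View pics/blue2.png

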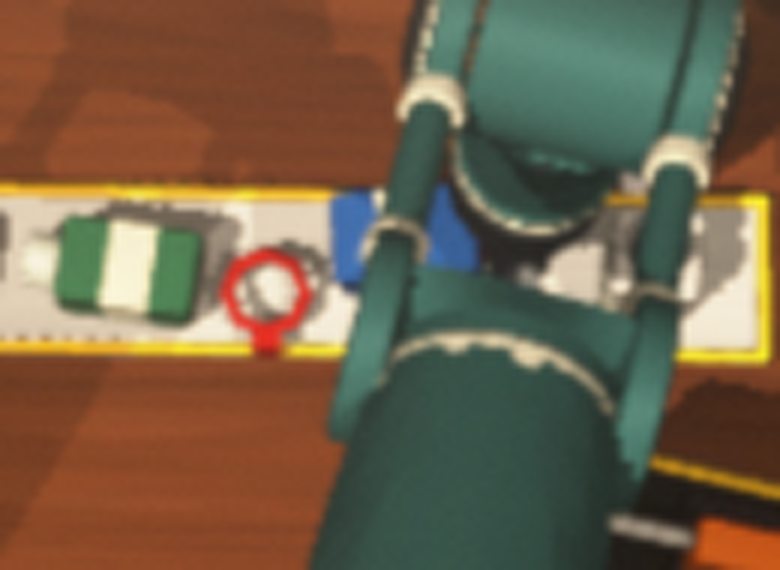

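The blue body is lifted but still level, because the full cap width on the pads resists pivoting. I'll set it down and regrip by only the last few mm of the cap, so its weight can swing it.

```bash
python3 -m creep '[[0,0,0.5,0,0],[0,0,0.5,0,0],[0,0,0.4,0,0],[0,0,0.25,0,0],[0,0,0.12,0,0],[0,0,0,0,0]]' 20;python3 -m creep '[[0,0,0,0,0.5],[0,0,0,0,0.5],[-0.18,0,0,0,0.5],[0,0,0,0,0.5],[0,0,0,0,0],[0,0,0,0,0],[0,0,0,0,0],[0,0,0,0,0]]' 20;python3 -m creep '[[0,0,-0.3,0,0],[0,0,-0.5,0,0],[0,0,-0.5,0,0],[0,0,0,0,0],[0,0,0,0,0]]'; python3 -c "
from h import *
p=bot.read_camera('top'); save(p,'blue3',[230,140,360,235],4)"
```

```text
time: 29.45
tool_pos: [0.5732, -0.1203, 0.0233]
tcp_rot: [2.165, 2.276, 0.001]
wrist_force: [-0.9, 0.1, 0.3]
width: 0.344
grip_force: 20.6
time: 30.45
tool_pos: [0.5732, -0.1294, 0.0229]
tcp_rot: [2.165, 2.276, -0.0]
wrist_force: [-1.1, -2.1, 1.7]
width: 0.338
grip_force: 19.7
time: 31.08
tool_pos: [0.5724, -0.1287, 0.0871]
tcp_rot: [-2.164, -2.276, 0.001]
wrist_force: [0.6, -0.4, -3.0]
width: 0.334
grip_force: 22.9
```

View pics/blue3.png

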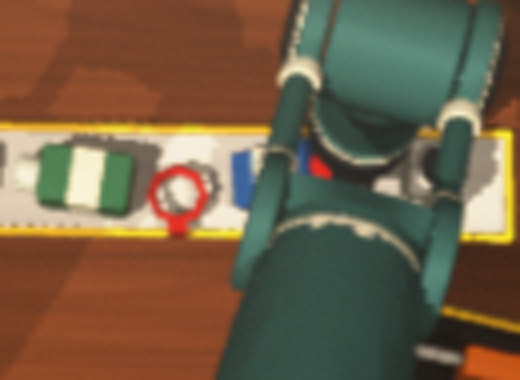

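```bash
cat > tq.py <<'E'
from h import *
a=[];
for i in range(4): bot.read_camera("top"); s=bot.read_state(); a.append(np.r_[s["wrist_force"],s["torque"]])
print(np.mean(a,0).round(3))
p=bot.read_camera("top")
import sys
for n in sys.argv[1:]:
    for d in bot.regions_of(n,p)[:1]:
        print(n,np.round(d["bbox"]),round(d["score"],2),"edges y at .05/.1",back(p,[[d["bbox"][0],190],[d["bbox"][2],190]],.06)[:,1].round(3))
E
python3 tq.py tin_blue; python3 -m creep '[[0,0,-0.2,0,0],[0,0,-1,0,0],[0,0,-0.7,0,0],[0,0,-0.4,0,0],[0,0,-0.2,0,0],[0,0,0,0,0],[0,0,0,0,0]]'; python3 tq.py tin_blue
```

```text
[ 0.533 -0.156 -1.998 -0.099 -0.02   0.01 ]
tin_blue [336. 220. 379. 250.] 0.65 edges y at .05/.1 [-0.194 -0.332]
time: 32.3
tool_pos: [0.572, -0.1288, 0.2109]
tcp_rot: [-2.163, -2.274, 0.002]
wrist_force: [-0.6, -0.1, -1.2]
width: 0.331
grip_force: 23.7
[-0.316  0.081 -1.953 -0.102 -0.012 -0.007]
tin_blue [293. 165. 319. 187.] 0.62 edges y at .05/.1 [-0.06 -0.14]
```

The wrist moment (2.0 N × 51 mm) says the tin still hangs level. So I'll turn its base towards the robot, catch its lower base edge against the inside of the front rim (the tray is at its stop that way), swing it up on an arc about that edge, then set it on the floor.

```bash
python3 -m creep '[[0,0,0,-1,0],[0,0,0,-1,0],[0,0,0,-1,0],[0,0,0,-1,0],[0,0,0,-1,0],[0,0,0,-1,0],[0,0,0,-1,0],[0,0,0,-1,0],[0,0,0,-1,0],[0,0,0,-1,0],[0,0,0,-1,0],[0,0,0,-1,0],[0,0,0,-1,0],[0,0,0,-1,0],[0,0,0,-1,0],[0,0,0,-1,0],[0,0,0,-0.2,0],[0,0,0,0,0]]'; python3 tq.py
python3 - <<'E'
from h import *
st(); plan([.638,-.10],.06,np.pi/2);plan([.638,-.10],.0245,np.pi/2)
E
```

```text
time: 34.85
tool_pos: [0.5731, -0.1291, 0.2127]
tcp_rot: [0.154, -3.138, -0.0]
wrist_force: [0.8, 0.4, -2.0]
width: 0.335
grip_force: 23.7
[-0.538  0.094 -2.632 -0.016 -0.07  -0.006]
t 35.1 tcp [ 0.5731 -0.1291  0.2128] x [-0.995 -0.099 -0.   ] y [-0.099  0.995  0.   ] z [ 0.  0. -1.] F [-0.2 -0.3 -1.4] w 0.335 g 23.7 q [-0.26  0.11  1.82  0.    1.21 -1.93]
spin 0.99  shift after spin [-1.3   0.58  3.06] ; shift before spin [-1.35  0.45  3.06]  q6 -1.93
spin 0.99  shift after spin [-1.3   0.58  3.77] ; shift before spin [-1.35  0.45  3.77]  q6 -1.93
```

```bash
python3 -m creep '[[0,0,0,0.99,0],[-0.7,0.3,0,0,0],[-0.6,0.28,0.3,0,0],[0,0,0.8,0,0],[0,0,0.8,0,0],[0,0,0.8,0,0],[0,0,0.4,0,0],[0,0,0,0,0]]'
python3 - <<'E'
from h import *
st(); plan([.638,-.10],.0245,np.pi/2)
p=bot.read_camera("scene"); save(p,"blue4",[280,140,400,230],6)
E
```

```text
time: 36.1
tool_pos: [0.6422, -0.1006, 0.06]
tcp_rot: [0.0, 3.134, -0.002]
wrist_force: [3.8, 0.4, 4.5]
width: 0.338
grip_force: 34.1
t 36.1 tcp [ 0.6422 -0.1006  0.06  ] x [-1.     0.    -0.008] y [ 0.     1.    -0.001] z [ 0.008 -0.001 -1.   ] F [3.8 0.4 4.5] w 0.338 g 34.1 q [-0.19  0.36  1.81  0.    0.96 -1.76]
spin -0.00  shift after spin [0.09 0.01 0.71] ; shift before spin [0.09 0.01 0.71]  q6 -1.76
```

View pics/blue4.png

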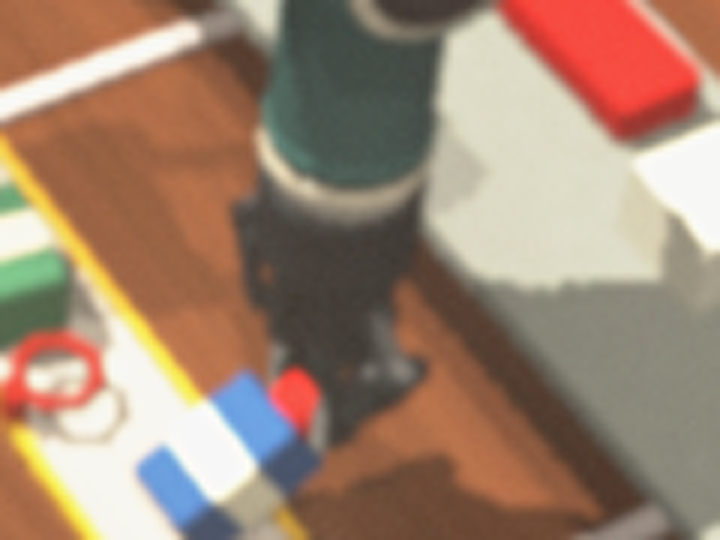

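The tin has begun to sag: its base is tilted down about 24° and the corner is already touching the floor. I raise it slightly and move the corner to the front rim.

```bash
python3 -m creep '[[0,0,-0.12,0,0],[0.25,0,0,0,0],[0.25,0,0,0,0],[0,0,0,0,0]]';python3 tq.py;  python3 -m creep '[[0,0,0.1,0,0],[0.1,0,0,0,0],[0.1,0,0,0,0],[0,0,0,0,0]]'
```

```text
time: 36.65
tool_pos: [0.6104, -0.0998, 0.0627]
tcp_rot: [-0.0, -3.138, -0.001]
wrist_force: [0.5, -0.5, -2.5]
width: 0.335
grip_force: 36.2
[-0.334 -0.173 -2.19   0.005 -0.099 -0.015]
time: 37.4
tool_pos: [0.6057, -0.1005, 0.0609]
tcp_rot: [0.0, 3.135, -0.002]
wrist_force: [5.9, -0.1, 3.5]
width: 0.334
grip_force: 35.6
```

Run:
```python
from h import *
p=bot.read_camera("scene"); save(p,"blue5",[280,140,380,230],6)
```

```text
(no output)
```

View pics/blue5.png

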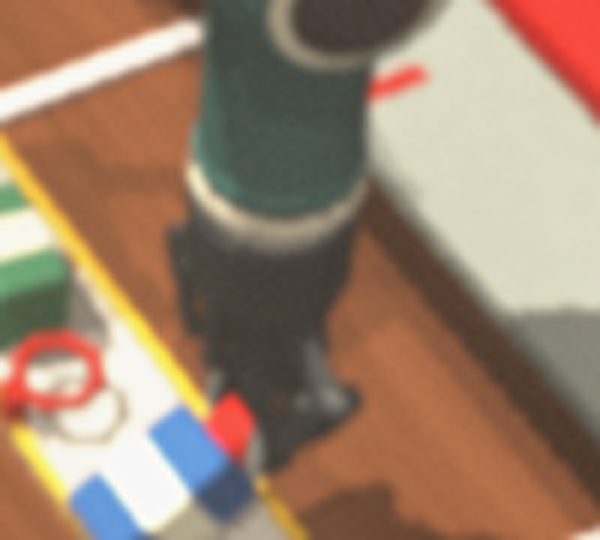

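The corner now bears against the rim: 5.9 N, with x stalled at the expected place. Grip-to-corner geometry gives φ≈40° and radius ≈94 mm. I follow the arc up about that edge.

```bash
python3 -m creep '[[0.12,0,-0.11,0,0],[0.11,0,-0.11,0,0],[0.14,0,-0.1,0,0],[0.13,0,-0.09,0,0],[0,0,0,0,0]]';python3 -m creep '[[0.15,0,-0.07,0,0],[0.15,0,-0.07,0,0],[0.16,0,-0.05,0,0],[0.15,0,-0.04,0,0],[0,0,0,0,0]]';python3 -m creep '[[0.13,0,-0.02,0,0],[0.13,0,-0.01,0,0],[0,0,0,0,0]]'
```

```text
time: 38.08
tool_pos: [0.5819, -0.1006, 0.0825]
tcp_rot: [0.001, 3.132, -0.002]
wrist_force: [6.8, 1.2, 5.9]
width: 0.337
grip_force: 34.2
time: 38.7
tool_pos: [0.5486, -0.1004, 0.0934]
tcp_rot: [-0.0, 3.138, -0.001]
wrist_force: [0.6, 1.7, 10.8]
width: 0.318
grip_force: 22.2
time: 39.08
tool_pos: [0.5352, -0.1004, 0.0946]
tcp_rot: [-0.0, 3.139, -0.001]
wrist_force: [-0.5, 0.2, 10.1]
width: 0.093
grip_force: 6.0
```

The grip has lost the cap. I raise the hand and see where the tin is.

```bash
python3 -m creep '[[0,0,-0.5,0,0.4],[0,0,-0.8,0,0.4],[0,0,-0.8,0,0.4],[0,0,0,0,0.4]]'
cat > tins.py <<'E'
from h import *
import sys
for c in("top","scene"):
    p=bot.read_camera(c)
    for n in["tin_red","tin_green","tin_blue","tin_stood"]:
        for d in bot.regions_of(n,p)[:2]:
            if d["score"]<.3: continue
            (ce,wh,a)=rect(p,d["mask"],.05)
            print(c,n,np.round(d["bbox"]).astype(int),round(d["score"],2),"centre@.05",ce.round(3),"size",wh.round(),round(a))
p=bot.read_camera("top"); h=hsv(p)
for nm,lo,hi,box in(("red",-6,6,None),("blue",105,120,None)):
    hh=(h[...,0]+90)%180-90 if nm=="red" else h[...,0]
    m=(hh>lo)&(hh<hi)&(h[...,1]>130)&(h[...,2]>70)
    for k in cc(m,8):
        v,u=np.nonzero(k)
        if 185<u.mean()<370 and 150<v.mean()<215: print(nm,k.sum(),[u.min(),v.min(),u.max(),v.max()])
E
python3 tins.py; python3 -c "
from h import *
st()"
```

```text
time: 39.58
tool_pos: [0.5358, -0.1006, 0.2007]
tcp_rot: [-0.0, 3.137, -0.002]
wrist_force: [1.1, -0.3, -1.0]
width: 0.401
grip_force: 0.0
top tin_red [194 175 227 193] 0.86 centre@.05 [0.569 0.204] size [98. 57.] 83
top tin_green [232 176 264 195] 0.76 centre@.05 [0.57 0.08] size [90. 51.] 79
top tin_stood [328 174 348 191] 0.55 centre@.05 [ 0.574 -0.205] size [52. 50.] 86
scene tin_red [249 144 271 170] 0.68 centre@.05 [0.568 0.191] size [111.  63.] 62
scene tin_green [264 168 292 199] 0.6 centre@.05 [0.57  0.072] size [118.  60.] 81
scene tin_green [192  98 217 136] 0.4 centre@.05 [0.496 0.453] size [189.  86.] 67
scene tin_blue [256 225 289 254] 0.58 centre@.05 [ 0.445 -0.113] size [102.  69.] 2
scene tin_stood [316 232 343 263] 0.79 centre@.05 [ 0.576 -0.2  ] size [109.  63.] 50
scene tin_stood [258 228 290 255] 0.36 centre@.05 [ 0.445 -0.115] size [100.  69.] 0
red 99 [np.int64(199), np.int64(176), np.int64(207), np.int64(191)]
red 118 [np.int64(215), np.int64(177), np.int64(223), np.int64(192)]
red 106 [np.int64(266), np.int64(181), np.int64(281), np.int64(198)]
t 40.12 tcp [ 0.5343 -0.1     0.1966] x [-1.    -0.     0.001] y [-0.  1.  0.] z [-0.001  0.    -1.   ] F [ 0.3  0.7 -0.1] w 0.399 g 0.0 q [-0.23  0.04  1.92 -0.    1.18 -1.8 ]
```

```bash
python3 -m creep '[[0,0.8,-0.2,0,0.5],[0,0.8,0,0,0.5],[0,0.8,0,0,0.5],[0,0.8,0,0,0.5],[0,0.8,0,0,0.5],[0,0.8,0,0,0.5],[0,0.8,0,0,0.5],[0,0,0,0,0.5]]' | head -2; python3 tins.py | grep -v -e red -e green
python3 - <<'E'
from rod import *
rod(.003,(.422,-.242,1.34))
s=bot.read_camera("scene"); save(s,"blue6",[220,170,370,290],5)
E
```

```text
time: 41.12
tool_pos: [0.5343, 0.1823, 0.2072]
top tin_blue [301 209 314 241] 0.92 centre@.05 [ 0.447 -0.099] size [47. 92.] 90
top tin_stood [328 174 347 192] 0.69 centre@.05 [ 0.573 -0.203] size [57. 59.] 89
top tin_stood [322 222 382 249] 0.52 centre@.05 [ 0.418 -0.239] size [170.  65.] 78
scene tin_blue [260 229 288 255] 0.62 centre@.05 [ 0.445 -0.115] size [101.  65.] 3
scene tin_stood [259 227 290 257] 0.56 centre@.05 [ 0.444 -0.114] size [ 73. 101.] 88
blue 73 [np.int64(299), np.int64(209), np.int64(312), np.int64(214)]
top 281 (array([ 0.4184, -0.2734,  1.3562]), np.float64(0.841))
scene 389 (array([ 0.4193, -0.273 ,  1.2825]), np.float64(0.769))
both (array([ 0.4177, -0.2727,  1.3122]), np.float64(0.796))
```

View pics/blue6.png

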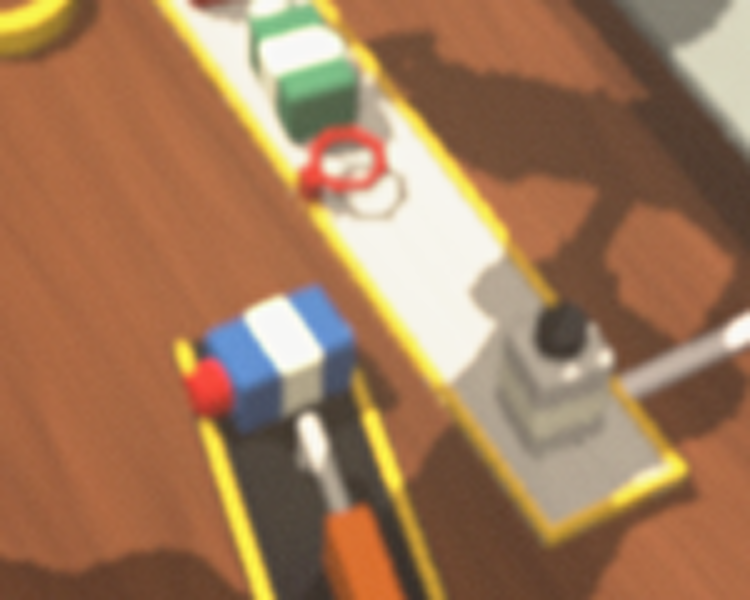

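That was my last picture. It shows blue fallen over the front rim, lying across the mat with its red cap towards the robot (crop ≈(210,390)). The rod is pushed back about 3 cm but still standing. I went too far on the arc, since the tin was already about 67° up one step earlier. I'll regrip it by more of the cap and repeat, stopping sooner.

```bash
cat >> h.py <<'E'
def fitt(n,i,z,cam="top"):
    p=bot.read_camera(cam)
    for d in bot.regions_of(n,p):
        u=np.argwhere(d["mask"]).mean(0)[::-1]
        if abs(proj(p,[[*i[:2],z+.023]])[0]-u).max()<14: r=fitbox([(p,d["mask"])],(.092,.046),z,z+.046,i); print(n,cam,r); return r[0]
E
python3 - <<'E'
from h import *
v=fitt("tin_blue",(.447,-.105,0.),.003); v2=fitt("tin_blue",(.447,-.105,0.),.003,"scene")
c,s=np.cos(v[2]),np.sin(v[2]); g=v[:2]-.047*np.array([c,s]); print(g)
plan(g,.1,v[2]+np.pi/2); plan(g,.010,v[2]+np.pi/2)
E
```

```text
tin_blue scene (array([ 0.4528, -0.0992, -0.0507]), np.float64(0.866))Traceback (most recent call last):
  File "<stdin>", line 3, in <module>
TypeError: 'NoneType' object is not subscriptable
```

Run:
```python
from h import *
p=bot.read_camera("top")
for d in bot.regions_of("tin_blue",p)[:2]:
    b=d["bbox"]; print(np.round(b),d["score"],back(p,[[(b[0]+b[2])/2,b[3]]],.03),back(p,[[(b[0]+b[2])/2,b[1]]],.049))
g=[.405,-.097]
plan(g,.1,np.pi/2-.04); plan(g,.010,np.pi/2-.04)
```

```text
[298. 208. 313. 242.] 0.7 [[ 0.39168427 -0.09973249  0.03      ]] [[ 0.49488944 -0.09900379  0.049     ]]
spin 0.40  shift after spin [ 2.37 -5.64  2.15] ; shift before spin [ 2.59 -5.54  2.15]  q6 -1.29
spin 0.40  shift after spin [ 2.37 -5.64  3.95] ; shift before spin [ 2.59 -5.54  3.95]  q6 -1.29
```

```bash
python3 -m creep '[[0,-0.8,0,0,0.5],[0.3,-0.8,0,0,0.5],[0.5,-0.8,0,0,0.5],[0.5,-0.8,0,0,0.5],[0.5,-0.8,0,0,0.5],[0.5,-0.8,0.3,0,0.5],[0.35,-0.74,0.6,0,0.5],[0,0,0.6,0.4,0.5],[0,0,0,0,0.5]]' >/dev/null
python3 - <<'E'
from h import *
st(); plan([.402,-.098],.010,np.pi/2-.04)
E
```

```text
t 43.25 tcp [ 0.3996 -0.0969  0.1302] x [-0.999  0.041  0.005] y [0.041 0.999 0.001] z [-0.005  0.002 -1.   ] F [-0.4  0.6  0.1] w 0.503 g 0.0 q [-0.3  -0.16  2.24  0.    1.06 -1.83]
spin -0.01  shift after spin [-0.06 -0.02  2.4 ] ; shift before spin [-0.06 -0.02  2.4 ]  q6 -1.83
```

```bash
python3 -m creep '[[-0.05,0,0.5,0,0.5],[0,0,0.6,0,0.5],[0,0,0.6,0,0.5],[0,0,0.4,0,0.5],[0,0,0.28,0,0.5],[0,0,0,0,0.5]]'; python3 -m creep '[[0,0,0,0,0],[0,0,0,0,0],[0,0,0,0,0],[0,0,0,0,0],[0,0,0,0,0]]' 30;python3 -m creep '[[0,0,-0.3,0,0],[0,0,-0.5,0,0],[0,0,-0.6,0,0],[0,0,-0.6,0,0],[0,0,-0.6,0,0],[0,0,-0.6,0,0],[0,0,-0.4,0,0],[0,0,0,0,0]]';python3 tq.py;python3 -c "
from rod import *
rod(.003,(.418,-.272,1.33))"
```

```text
time: 44.0
tool_pos: [0.4047, -0.0969, 0.0132]
tcp_rot: [-0.061, -3.14, -0.0]
wrist_force: [-0.5, -0.1, -0.3]
width: 0.501
grip_force: 0.0
time: 44.62
tool_pos: [0.4055, -0.0974, 0.0142]
tcp_rot: [0.063, 3.139, -0.0]
wrist_force: [-0.2, 1.3, 6.0]
width: 0.339
grip_force: 30.0
time: 45.62
tool_pos: [0.4055, -0.0977, 0.1953]
tcp_rot: [0.063, 3.137, -0.002]
wrist_force: [0.2, -0.0, -1.9]
width: 0.334
grip_force: 30.0
[-3.800e-02  1.870e-01 -2.756e+00  3.000e-03  1.180e-01 -2.000e-03]
top 293 (array([ 0.4175, -0.2728,  1.3679]), np.float64(0.855))
scene 383 (array([ 0.4177, -0.2721,  1.3173]), np.float64(0.74))
both (array([ 0.4177, -0.2719,  1.3348]), np.float64(0.788))
```

```bash
python3 -m creep '[[0,0,0,1,0],[0,0,0,1,0],[0,0,0,1,0],[0,0,0,1,0],[0,0,0,1,0],[0,0,0,1,0],[0,0,0,1,0],[0,0,0,1,0],[0,0,0,1,0],[0,0,0,1,0],[0,0,0,1,0],[0,0,0,1,0],[0,0,0,1,0],[0,0,0,1,0],[0,0,0,1,0],[0,0,0,1,0]]' >/dev/null; python3 -m creep '[[0,0,0,1,0],[0,0,0,1,0],[0,0,0,1,0],[0,0,0,1,0],[0,0,0,1,0],[0,0,0,1,0],[0,0,0,1,0],[0,0,0,1,0],[0,0,0,1,0],[0,0,0,1,0],[0,0,0,1,0],[0,0,0,1,0],[0,0,0,1,0],[0,0,0,1,0],[0,0,0,1,0],[0,0,0,0,0]]' >/dev/null
python3 - <<'E'
from h import *
st(); plan([.64,-.105],.10,np.pi/2)
E
python3 tq.py
```

```text
t 49.98 tcp [ 0.4044 -0.0972  0.1927] x [ 1.     0.003 -0.001] y [ 0.003 -1.    -0.   ] z [-0.001  0.    -1.   ] F [ 0.3  0.5 -2.4] w 0.338 g 30.0 q [-0.3  -0.22  2.17  0.    1.19  1.27]
spin 0.03  shift after spin [4.71 0.16 1.85] ; shift before spin [4.71 0.17 1.85]  q6 1.27
[ 2.48e-01  4.20e-02 -2.13e+00 -4.00e-03 -1.13e-01 -2.00e-03]
```

```bash
python3 -m creep '[[0.4,0,0,0,0],[0.6,0,0,0,0],[0.7,0,0,0,0],[0.7,0.05,0,0,0],[0.7,0.05,0,0,0],[0.7,0.06,0,0,0],[0.6,0,0.2,0,0],[0.3,0,0.5,0,0],[0,0,0.6,0,0],[0,0,0.5,0,0],[0,0,0,0,0]]'; python3 tq.py;  python3 - <<'E'
from h import *
st(); plan([.64,-.105],.0277,np.pi/2)
E
```

```text
time: 51.6
tool_pos: [0.6372, -0.1043, 0.1]
tcp_rot: [-3.14, -0.004, 0.01]
wrist_force: [-0.2, 0.2, -1.2]
width: 0.334
grip_force: 30.0
[ 0.163 -0.33  -1.804 -0.017 -0.109  0.013]
t 51.85 tcp [ 0.641  -0.1051  0.1053] x [1.    0.002 0.003] y [ 0.002 -1.     0.001] z [ 0.003 -0.001 -1.   ] F [ 0.4 -0.2 -1.9] w 0.342 g 30.0 q [-0.2   0.32  1.78  0.    1.04  1.37]
spin 0.02  shift after spin [-0.02 -0.    1.55] ; shift before spin [-0.02 -0.    1.55]  q6 1.37
```

```bash
python3 -m creep '[[0,0,0.4,0,0],[0,0,0.5,0,0],[0,0,0.3,0,0],[0,0,0.2,0,0],[0,0,0,0,0]]'; python3 -m creep '[[0,0,0.12,0,0],[0,0,0,0,0]]';python3 tq.py
```

```text
time: 52.48
tool_pos: [0.6396, -0.1048, 0.0329]
tcp_rot: [-3.142, -0.003, 0.001]
wrist_force: [-0.1, -0.7, -1.3]
width: 0.336
grip_force: 30.0
time: 52.72
tool_pos: [0.6423, -0.1051, 0.0304]
tcp_rot: [3.141, 0.003, 0.008]
wrist_force: [-1.0, 1.6, 7.3]
width: 0.339
grip_force: 30.8
[-0.179  0.723  6.83   0.144  0.158  0.013]
```

The body's cap end rests on the back rim, since the 74 mm body only just fits across the 80 mm interior. I raise it, shift towards the robot and lower again.

```bash
python3 -m creep '[[0,0,-0.2,0,0],[-0.13,0,0,0,0],[-0.13,0,0,0,0],[0,0,0.1,0,0],[0,0,0,0,0]]'; python3 tq.py; python3 -m creep '[[0,0,0.1,0,0],[0,0,0,0,0]]';python3 tq.py
```

```text
time: 53.6
tool_pos: [0.6256, -0.1047, 0.0312]
tcp_rot: [-3.141, -0.003, 0.003]
wrist_force: [0.6, -0.3, -1.7]
width: 0.334
grip_force: 30.0
[-0.103 -0.192 -1.89   0.015 -0.101 -0.013]
time: 54.1
tool_pos: [0.6262, -0.1048, 0.0267]
tcp_rot: [-3.141, -0.003, 0.002]
wrist_force: [-0.2, 0.7, -1.8]
width: 0.332
grip_force: 30.0
[-0.178  0.832 -2.367  0.003 -0.089 -0.006]
```

```bash
python3 -m creep '[[-0.08,0,0,0,0],[-0.08,0,0,0,0],[0,0,0,0,0]]'; python3 tq.py
```

```text
time: 54.72
tool_pos: [0.6245, -0.1055, 0.0306]
tcp_rot: [3.14, 0.001, 0.02]
wrist_force: [9.2, 0.3, 0.3]
width: 0.336
grip_force: 30.3
[ 8.925  0.611 -0.227  0.122 -1.614 -0.146]
```

```bash
python3 -m creep '[[-0.06,0,-0.16,0,0],[-0.06,0,-0.16,0,0],[-0.08,0,-0.14,0,0],[-0.08,0,-0.14,0,0],[0,0,0,0,0]]';python3 -m creep '[[-0.1,0,-0.13,0,0],[-0.11,0,-0.12,0,0],[-0.12,0,-0.11,0,0],[-0.13,0,-0.1,0,0],[0,0,0,0,0]]'
```

```text
time: 55.6
tool_pos: [0.6075, -0.1053, 0.0596]
tcp_rot: [3.141, 0.002, 0.011]
wrist_force: [6.8, 0.8, 0.6]
width: 0.336
grip_force: 38.3
time: 56.22
tool_pos: [0.584, -0.1053, 0.0825]
tcp_rot: [3.141, 0.002, 0.009]
wrist_force: [4.6, 0.9, 3.4]
width: 0.333
grip_force: 38.3
```

```bash
python3 -m creep '[[-0.14,0,-0.08,0,0],[-0.14,0,-0.07,0,0],[-0.14,0,-0.05,0,0],[0,0,0,0,0]]';python3 -m creep '[[-0.1,0,-0.03,0,0],[-0.08,0,-0.02,0,0],[0,0,0,0,0]]'
```

```text
time: 56.72
tool_pos: [0.5627, -0.1054, 0.0924]
tcp_rot: [3.141, 0.002, 0.008]
wrist_force: [4.9, 0.5, 5.4]
width: 0.334
grip_force: 38.6
time: 57.1
tool_pos: [0.5534, -0.1054, 0.0946]
tcp_rot: [3.141, 0.002, 0.007]
wrist_force: [3.9, 0.7, 5.3]
width: 0.334
grip_force: 38.1
```

```bash
python3 -m creep '[[0.03,0,-0.15,0,0],[0,0,-0.15,0,0],[0.4,0,0,0,0],[0.4,0,0,0,0],[0.44,0,0,0,0],[0,0,0,0,0]]';python3 tq.py; python3 -m creep '[[0,0,0.2,0,0],[0,0,0.08,0,0],[0,0,0,0,0]]';python3 tq.py
```

```text
time: 57.85
tool_pos: [0.6151, -0.1047, 0.1071]
tcp_rot: [-3.141, -0.004, 0.003]
wrist_force: [-0.6, 0.3, -2.5]
width: 0.331
grip_force: 36.3
[-0.397  0.118 -2.339  0.006 -0.032  0.018]
time: 58.48
tool_pos: [0.6142, -0.1047, 0.0928]
tcp_rot: [-3.141, -0.003, 0.003]
wrist_force: [0.6, 0.2, -2.4]
width: 0.338
grip_force: 36.4
[ 0.53   0.16  -1.851 -0.002 -0.05  -0.003]
```

```bash
python3 -m creep '[[0,0,0.05,0,0],[0,0,0.04,0,0],[0,0,0,0,0]]';python3 -m creep '[[-0.1,0,0.02,0,0],[-0.1,0,0.01,0,0],[-0.1,0,0,0,0],[0,0,0,0,0]]'
```

```text
time: 59.1
tool_pos: [0.6157, -0.1049, 0.09]
tcp_rot: [3.141, 0.003, 0.002]
wrist_force: [-0.1, 0.0, 1.8]
width: 0.338
grip_force: 37.0
time: 59.6
tool_pos: [0.6033, -0.1051, 0.0909]
tcp_rot: [3.141, 0.002, 0.012]
wrist_force: [2.7, 1.6, 7.9]
width: 0.335
grip_force: 37.8
```

```bash
python3 -m creep '[[-0.1,0,-0.02,0,0],[-0.1,0,-0.02,0,0],[-0.1,0,-0.02,0,0],[0,0,0,0,0]]';python3 -m creep '[[0,0,-0.3,0,0],[0,0,0,0,0]]' ;python3 tq.py
```

```text
time: 60.1
tool_pos: [0.5842, -0.1049, 0.0905]
tcp_rot: [-3.141, -0.003, 0.002]
wrist_force: [1.6, -0.0, 3.8]
width: 0.337
grip_force: 34.0
time: 60.35
tool_pos: [0.585, -0.105, 0.1063]
tcp_rot: [3.141, 0.003, -0.0]
wrist_force: [-0.3, 0.7, -2.5]
width: 0.335
grip_force: 33.7
[-0.424  0.19  -2.531  0.01  -0.014  0.004]
```

The moment has dropped to 0.014 Nm, so the tin hangs within about 7° of vertical. I set it down and release.

```bash
python3 -m creep '[[0,0,0.15,0,0],[0,0,0.1,0,0],[0,0,0.07,0,0],[0,0,0,0,0]]';python3 -m creep '[[0,0,0,0,0.42],[0,0,0,0,0.5],[0,0,0,0,0.6],[0,0,-0.5,0,0.6],[0,0,-0.8,0,0.6],[0,0,-0.8,0,0.6],[0,0,0,0,0.6]]'
cat > up.py <<'E'
from h import *
# upright test: fit a 46 mm box 74 tall + cap (cam top: cap at z .106)
import sys
p=bot.read_camera("scene"); t=bot.read_camera("top")
for n in sys.argv[1:]:
    for c,pp in(("scene",p),("top",t)):
        for d in bot.regions_of(n,pp)[:2]:
            if d["score"]>.3:
                v,u=np.nonzero(d["mask"]); m=[u.mean(),v.mean()]; b=back(pp,[m],.055)[0]
                q=proj(pp,[[b[0]+i,b[1]+j,z] for i in(-.023,.023) for j in(-.023,.023) for z in(.014,.088)]+[[b[0],b[1],.106]])
                print(n,c,"bbox",np.round(d["bbox"]),"sc",round(d["score"],2),"at",b.round(3),"upright bbox would be",np.r_[q.min(0),q.max(0)].round())
E
python3 up.py tin_blue tin_stood
```

```text
time: 61.1
tool_pos: [0.5856, -0.1049, 0.0909]
tcp_rot: [-3.142, -0.003, -0.001]
wrist_force: [-2.1, 1.9, 4.8]
width: 0.335
grip_force: 34.9
time: 61.98
tool_pos: [0.588, -0.1056, 0.1995]
tcp_rot: [3.14, 0.003, 0.013]
wrist_force: [-0.3, -0.0, -0.2]
width: 0.601
grip_force: 0.0
tin_blue scene bbox [302. 206. 320. 241.] sc 0.63 at [ 0.569 -0.105  0.055] upright bbox would be [298. 205. 322. 239.]
tin_blue scene bbox [277. 254. 311. 322.] sc 0.63 at [ 0.407 -0.284  0.055] upright bbox would be [281. 276. 306. 312.]
tin_blue top bbox [304. 177. 316. 184.] sc 0.39 at [ 0.586 -0.111  0.055] upright bbox would be [301. 170. 317. 189.]
tin_stood scene bbox [318. 232. 344. 264.] sc 0.63 at [ 0.573 -0.202  0.055] upright bbox would be [317. 228. 343. 263.]
tin_stood top bbox [338. 176. 346. 192.] sc 0.65 at [ 0.571 -0.221  0.055] upright bbox would be [335. 175. 353. 194.]
```

Blue stands upright at (0.569, -0.105): its box matches the upright prediction. Next is green, with the same recipe.

```bash
python3 -m creep '[[0,-0.5,0,-1,0.5],[0,0,0,-1,0.5],[0,0,0,-1,0.5],[0,0,0,-1,0.5],[0,0,0,-1,0.5],[0,0,0,-1,0.5],[0,0,0,-1,0.5],[0,0,0,-1,0.5],[0,0,0,-1,0.5],[0,0,0,-1,0.5],[0,0,0,-1,0.5],[0,0,0,-1,0.5],[0,0,0,-1,0.5],[0,0,0,-1,0.5],[0,0,0,-0.6,0.5],[0,0,0,0,0.5]]' >/dev/null
python3 - <<'E'
from h import *
st()
v=fitt("tin_green",(.572,.081,1.46),.014)
r=fitt("tin_red",(.572,.204,1.42),.014)
g=v[:2]+.045*np.array([np.cos(v[2]),np.sin(v[2])]); print(g); plan(g,.021,v[2]-np.pi/2); plan([.577,.126],.021,-.11)
E
```

```text
t 64.28 tcp [ 0.5844 -0.0798  0.1935] x [0.109 0.994 0.   ] y [ 0.994 -0.109 -0.002] z [-0.002  0.    -1.   ] F [ 0.5 -0.   0. ] w 0.496 g 0.0 q [-0.18  0.13  1.83 -0.    1.18 -0.07]
tin_green top (array([0.572 , 0.0806, 1.4489]), np.float64(0.851))
tin_red top (array([0.5731, 0.2063, 1.4183]), np.float64(0.823))
[0.57747176 0.12526609]
spin 0.12  shift after spin [ 4.05 -0.64  3.47] ; shift before spin [ 4.06 -0.59  3.47]  q6 -0.07
spin 0.00  shift after spin [ 4.08 -0.61  3.47] ; shift before spin [ 4.08 -0.6   3.47]  q6 -0.07
```

```bash
python3 -m creep '[[0.6,-0.1,0,0.1,0.5],[0.7,-0.1,0,0,0.5],[0.7,-0.1,0,0,0.5],[0.7,-0.1,0,0,0.5],[0.7,-0.1,0.2,0,0.5],[0.65,-0.1,0.4,0,0.5],[0,0,0.7,0,0.5],[0,0,0.7,0,0.5],[0,0,0.7,0,0.5],[0,0,0.5,0,0.5],[0,0,0.25,0,0.5],[0,0,0,0,0.5]]'; python3 -m creep '[[0,0,0,0,0],[0,0,0,0,0],[0,0,0,0,0],[0,0,0,0,0],[0,0,0,0,0]]' 30;python3 -m creep '[[0,0,-0.3,0,0],[0,0,-0.5,0,0],[0,0,-0.6,0,0],[0,0,-0.6,0,0],[0,0,0,0,0]]';python3 tq.py
```

```text
time: 65.97
tool_pos: [0.5783, 0.1246, 0.0215]
tcp_rot: [-2.349, -2.084, 0.002]
wrist_force: [0.2, 0.3, 0.5]
width: 0.497
grip_force: 0.0
time: 66.6
tool_pos: [0.5799, 0.1249, 0.0234]
tcp_rot: [2.349, 2.085, 0.003]
wrist_force: [-0.5, 0.1, 5.2]
width: 0.336
grip_force: 30.1
time: 67.22
tool_pos: [0.5809, 0.125, 0.1252]
tcp_rot: [2.347, 2.083, 0.007]
wrist_force: [0.3, -0.5, -2.0]
width: 0.337
grip_force: 30.0
[-0.021 -0.109 -3.277  0.143  0.005 -0.013]
```

```bash
python3 -m creep '[[0,0,-0.3,1,0],[0,0,0,1,0],[0,0,0,1,0],[0,0,0,1,0],[0,0,0,1,0],[0,0,0,1,0],[0,0,0,1,0],[0,0,0,1,0],[0,0,0,1,0],[0,0,0,1,0],[0,0,0,1,0],[0,0,0,1,0],[0,0,0,1,0],[0,0,0,1,0],[0,0,0,0.5,0],[0,0,0,0,0]]' >/dev/null; python3 tq.py
python3 - <<'E'
from h import *
st(); plan([.628,.085],.033,-np.pi/2)
E
```

```text
[ 0.372 -0.398 -2.937  0.018 -0.141 -0.012]
t 69.72 tcp [0.5788 0.1246 0.1369] x [ 1.     0.002 -0.001] y [ 0.002 -1.     0.   ] z [-0.001 -0.    -1.   ] F [ 0.3  0.6 -2.7] w 0.334 g 29.8 q [ 0.17  0.19  1.88 -0.    1.08  1.74]
spin 0.02  shift after spin [0.99 0.79 2.08] ; shift before spin [0.98 0.79 2.08]  q6 1.74
```

```bash
python3 -m creep '[[0.33,0.26,0,0,0],[0.33,0.26,0,0,0],[0.32,0.27,0.2,0,0],[0,0,0.6,0,0],[0,0,0.6,0,0],[0,0,0.4,0,0],[0,0,0.28,0,0],[0,0,0,0,0]]'; python3 tq.py;  python3 -m creep '[[0,0,0.1,0,0],[0,0,0.06,0,0],[0,0,0,0,0]]'; python3 tq.py
```

```text
time: 70.72
tool_pos: [0.6273, 0.085, 0.032]
tcp_rot: [3.141, 0.003, -0.004]
wrist_force: [-0.5, 0.0, -2.4]
width: 0.338
grip_force: 29.9
[ 0.134  0.36  -2.305  0.027 -0.122 -0.008]
time: 71.35
tool_pos: [0.628, 0.0853, 0.0252]
tcp_rot: [-3.142, -0.003, 0.0]
wrist_force: [-0.3, -1.2, -2.1]
width: 0.337
grip_force: 30.0
[ 0.198  0.077 -1.316  0.03  -0.015 -0.009]
```

```bash
python3 -m creep '[[-0.08,0,0,0,0],[-0.08,0,0,0,0],[0,0,0,0,0]]'; python3 -m creep '[[-0.05,0,0,0,0],[0,0,0,0,0]]'
```

```text
time: 71.97
tool_pos: [0.6252, 0.0856, 0.0282]
tcp_rot: [-3.141, -0.003, -0.018]
wrist_force: [9.0, 0.6, -0.7]
width: 0.342
grip_force: 30.0
time: 72.22
tool_pos: [0.6249, 0.0857, 0.0293]
tcp_rot: [-3.141, -0.004, -0.025]
wrist_force: [11.2, 0.5, 1.4]
width: 0.337
grip_force: 30.1
```

```bash
python3 -m creep '[[-0.04,0,-0.16,0,0],[-0.04,0,-0.16,0,0],[-0.07,0,-0.14,0,0],[-0.08,0,-0.14,0,0],[0,0,0,0,0]]';python3 -m creep '[[-0.1,0,-0.13,0,0],[-0.11,0,-0.12,0,0],[-0.12,0,-0.11,0,0],[-0.13,0,-0.1,0,0],[0,0,0,0,0]]';python3 -m creep '[[-0.14,0,-0.08,0,0],[-0.14,0,-0.07,0,0],[-0.14,0,-0.05,0,0],[0,0,0,0,0]]'
```

```text
time: 72.85
tool_pos: [0.6098, 0.0857, 0.0579]
tcp_rot: [-3.141, -0.003, -0.014]
wrist_force: [6.7, 0.1, 1.0]
width: 0.335
grip_force: 36.0
time: 73.47
tool_pos: [0.5867, 0.0857, 0.0812]
tcp_rot: [-3.14, -0.002, -0.014]
wrist_force: [6.3, 0.9, 4.3]
width: 0.333
grip_force: 34.6
time: 73.97
tool_pos: [0.5655, 0.0856, 0.0914]
tcp_rot: [-3.141, -0.003, -0.013]
wrist_force: [4.1, 2.0, 7.4]
width: 0.334
grip_force: 34.9
```

```bash
python3 -m creep '[[-0.12,0,-0.03,0,0],[-0.12,0,-0.02,0,0],[0,0,0,0,0]]';python3 -m creep '[[0.03,0,-0.15,0,0],[0,0,-0.15,0,0],[0.4,0,0,0,0],[0.4,0,0,0,0],[0.44,0,0,0,0],[0,0,0,0,0]]';python3 tq.py; python3 -m creep '[[0,0,0.2,0,0],[0,0,0.15,0,0],[0,0,0,0,0]]'
```

```text
time: 74.35
tool_pos: [0.5534, 0.0856, 0.094]
tcp_rot: [-3.141, -0.003, -0.012]
wrist_force: [4.4, 1.0, 9.3]
width: 0.336
grip_force: 34.8
time: 75.1
tool_pos: [0.6138, 0.0851, 0.105]
tcp_rot: [3.141, 0.002, -0.002]
wrist_force: [0.7, 0.5, -3.6]
width: 0.337
grip_force: 31.5
[-2.760e-01 -2.000e-03 -2.731e+00  2.800e-02 -5.000e-02 -6.000e-03]
time: 75.72
tool_pos: [0.6144, 0.0854, 0.0892]
tcp_rot: [-3.141, -0.003, -0.003]
wrist_force: [-1.1, -0.9, 3.9]
width: 0.336
grip_force: 31.6
```

Contact. Drag it towards the robot to right it, as before.

```bash
python3 -m creep '[[-0.1,0,0.02,0,0],[-0.1,0,0,0,0],[-0.1,0,0,0,0],[-0.1,0,-0.02,0,0],[-0.1,0,-0.02,0,0],[-0.1,0,-0.02,0,0],[0,0,0,0,0]]';python3 -m creep '[[0,0,-0.3,0,0],[0,0,0,0,0]]' ;python3 tq.py
```

```text
time: 76.6
tool_pos: [0.5824, 0.0851, 0.0898]
tcp_rot: [3.141, 0.003, -0.003]
wrist_force: [1.0, -0.5, 0.8]
width: 0.34
grip_force: 31.0
time: 76.85
tool_pos: [0.5842, 0.0853, 0.1064]
tcp_rot: [-3.141, -0.003, -0.002]
wrist_force: [0.5, 0.2, -2.8]
width: 0.332
grip_force: 30.6
[-0.27   0.317 -2.998 -0.032 -0.055 -0.008]
```

```bash
python3 -m creep '[[0.3,0,0,0,0],[0.25,0,0.15,0,0],[0,0,0.2,0,0],[0,0,0.05,0,0],[0,0,0,0,0]]'; python3 -m creep '[[-0.15,0,0,0,0],[-0.15,0,0,0,0],[-0.1,0,0,0,0],[0,0,0,0,0]]';python3 -m creep '[[-0.1,0,-0.02,0,0],[-0.08,0,-0.02,0,0],[0,0,0,0,0]]';python3 -m creep '[[0,0,-0.3,0,0],[0,0,0,0,0],[0,0,0,0,0]]' ;python3 tq.py
```

```text
time: 77.72
tool_pos: [0.6188, 0.0856, 0.095]
tcp_rot: [-3.141, -0.003, -0.023]
wrist_force: [-4.8, -0.4, 33.7]
width: 0.339
grip_force: 41.4
time: 78.22
tool_pos: [0.5976, 0.0855, 0.0917]
tcp_rot: [-3.141, -0.003, -0.021]
wrist_force: [-0.9, 0.1, 19.6]
width: 0.333
grip_force: 37.9
time: 78.6
tool_pos: [0.5856, 0.0854, 0.09]
tcp_rot: [-3.141, -0.003, -0.011]
wrist_force: [2.2, -0.1, 9.4]
width: 0.327
grip_force: 31.1
time: 78.97
tool_pos: [0.5811, 0.0851, 0.1012]
tcp_rot: [3.141, 0.003, -0.003]
wrist_force: [-0.7, -0.7, -2.3]
width: 0.332
grip_force: 30.2
[-0.119 -0.23  -2.606 -0.019  0.015 -0.016]
```

```bash
python3 -m creep '[[0,0,0.1,0,0],[0,0,0.05,0,0],[0,0,0,0,0]]';python3 -m creep '[[0,0,0.04,0,0],[0,0,0.04,0,0],[0,0,0,0,0]]'
```

```text
time: 79.6
tool_pos: [0.5816, 0.0852, 0.0942]
tcp_rot: [3.141, 0.003, -0.002]
wrist_force: [-0.0, 0.2, -2.7]
width: 0.328
grip_force: 30.1
time: 79.97
tool_pos: [0.5819, 0.0852, 0.0906]
tcp_rot: [3.142, 0.003, -0.001]
wrist_force: [0.5, -0.0, -2.8]
width: 0.331
grip_force: 30.1
```

```bash
python3 -m creep '[[0,0,0.05,0,0],[0,0,0.04,0,0],[0,0,0,0,0]]'
```

```text
time: 80.35
tool_pos: [0.5852, 0.0852, 0.0893]
tcp_rot: [-3.141, -0.003, -0.01]
wrist_force: [-0.0, -1.2, 8.1]
width: 0.331
grip_force: 31.3
```

```bash
python3 -m creep '[[0,0,0,0,0.42],[0,0,0,0,0.5],[0,0,0,0,0.6],[0,0,-0.5,0,0.6],[0,0,-0.8,0,0.6],[0,0,-0.8,0,0.6],[0,0,0,0,0.6]]' | head -2; python3 -m creep '[[0,0,0,-1,0.5],[0,0,0,-1,0.5],[0,0,0,-1,0.5],[0,0,0,-1,0.5],[0,0,0,-1,0.5],[0,0,0,-1,0.5],[0,0,0,-1,0.5],[0,0,0,-1,0.5],[0,0,0,-1,0.5],[0,0,0,-1,0.5],[0,0,0,-1,0.5],[0,0,0,-1,0.5],[0,0,0,-1,0.5],[0,0,0,-1,0.5],[0,0,0,0,0.5]]' | head -2;  python3 up.py tin_green tin_blue
python3 - <<'E'
from h import *
r=fitt("tin_red",(.573,.205,1.42),.014)
if r is None: r=np.array([.573,.206,1.42])
g=r[:2]+.045*np.array([np.cos(r[2]),np.sin(r[2])]); print(g); st(); plan(g,.021,r[2]-np.pi/2)
E
```

```text
time: 81.22
tool_pos: [0.5849, 0.0855, 0.1957]
time: 83.1
tool_pos: [0.5811, 0.0852, 0.1898]
tin_green scene bbox [264. 162. 288. 191.] sc 0.57 at [0.576 0.085 0.055] upright bbox would be [269. 162. 290. 193.]
tin_green top bbox [247. 172. 257. 185.] sc 0.67 at [0.585 0.073 0.055] upright bbox would be [243. 170. 259. 189.]
tin_blue top bbox [302. 175. 315. 195.] sc 0.5 at [ 0.569 -0.106  0.055] upright bbox would be [299. 175. 316. 194.]
tin_red top (array([0.5741, 0.2093, 1.4048]), np.float64(0.506))
[0.58153558 0.25368144]
t 83.5 tcp [0.582  0.0852 0.1913] x [ 0.169  0.986 -0.   ] y [ 0.986 -0.169  0.   ] z [ 0. -0. -1.] F [ 0.2 -0.8 -0.4] w 0.498 g 0.0 q [ 0.1   0.13  1.84 -0.    1.17  0.27]
spin -0.03  shift after spin [ 3.32 -0.57  3.41] ; shift before spin [ 3.32 -0.58  3.41]  q6 0.27
```

Green stands. Now red: its cap faces +y, the same as green did.

```bash
python3 -m creep '[[0.6,-0.1,0,0,0.5],[0.7,-0.1,0,0,0.5],[0.7,-0.15,0,0,0.5],[0.7,-0.15,0,0,0.5],[0.56,-0.1,0.3,0,0.5],[0,0,0.6,0,0.5],[0,0,0.7,0,0.5],[0,0,0.7,0,0.5],[0,0,0.7,0,0.5],[0,0,0.36,0,0.5],[0,0,0,0,0.5]]'; python3 -m creep '[[0,0,0,0,0],[0,0,0,0,0],[0,0,0,0,0],[0,0,0,0,0],[0,0,0,0,0]]' 30;python3 -m creep '[[0,0,-0.3,0,0],[0,0,-0.5,0,0],[0,0,-0.6,0,0],[0,0,-0.6,0,0],[0,0,-0.6,0,0],[0,0,0,0,0]]';python3 tq.py
```

```text
time: 84.88
tool_pos: [0.5787, 0.2505, 0.0218]
tcp_rot: [-2.4, -2.025, 0.005]
wrist_force: [-1.4, -0.7, 0.3]
width: 0.498
grip_force: 0.0
time: 85.5
tool_pos: [0.5809, 0.2514, 0.0245]
tcp_rot: [2.4, 2.026, 0.003]
wrist_force: [1.0, 0.8, 4.5]
width: 0.338
grip_force: 30.1
time: 86.25
tool_pos: [0.5817, 0.2516, 0.1566]
tcp_rot: [2.4, 2.025, 0.008]
wrist_force: [-0.7, -0.7, -1.4]
width: 0.337
grip_force: 29.9
[ 0.102  0.04  -2.698  0.117 -0.012 -0.015]
```

```bash
python3 -m creep '[[0,0,0,1,0],[0,0,0,1,0],[0,0,0,1,0],[0,0,0,1,0],[0,0,0,1,0],[0,0,0,1,0],[0,0,0,1,0],[0,0,0,1,0],[0,0,0,1,0],[0,0,0,1,0],[0,0,0,1,0],[0,0,0,1,0],[0,0,0,1,0],[0,0,0,1,0],[0,0,0,0,0]]' >/dev/null; python3 tq.py
python3 - <<'E'
from h import *
st(); plan([.628,.205],.032,-np.pi/2)
E
```

```text
[ 0.05  -0.362 -2.232  0.009 -0.097  0.018]
t 88.62 tcp [0.5797 0.2509 0.1529] x [ 1.     0.003 -0.001] y [ 0.003 -1.     0.   ] z [-0.001 -0.    -1.   ] F [ 0.1 -0.5 -2. ] w 0.339 g 29.9 q [ 0.37  0.24  1.78 -0.    1.12  1.94]
spin 0.03  shift after spin [0.97 0.92 2.42] ; shift before spin [0.96 0.92 2.42]  q6 1.94
```

```bash
python3 -m creep '[[0.32,0.3,0,0,0],[0.32,0.3,0,0,0],[0.32,0.32,0.3,0,0],[0,0,0.6,0,0],[0,0,0.6,0,0],[0,0,0.5,0,0],[0,0,0.42,0,0],[0,0,0,0,0]]'; python3 tq.py;  python3 -m creep '[[0,0,0.08,0,0],[0,0,0.05,0,0],[0,0,0,0,0]]'; python3 tq.py;python3 -m creep '[[-0.08,0,0,0,0],[-0.08,0,0,0,0],[0,0,0,0,0]]'
```

```text
time: 89.62
tool_pos: [0.6267, 0.2038, 0.0297]
tcp_rot: [3.14, 0.002, -0.007]
wrist_force: [-0.6, 0.1, -1.1]
width: 0.337
grip_force: 30.1
[ 4.930e-01 -2.120e-01 -2.106e+00  3.000e-03 -9.500e-02 -2.000e-03]
time: 90.25
tool_pos: [0.629, 0.2052, 0.0263]
tcp_rot: [-3.141, -0.003, -0.003]
wrist_force: [3.1, -0.2, -0.5]
width: 0.335
grip_force: 30.1
[ 3.013 -0.401 -0.803  0.014 -0.543 -0.056]
time: 90.88
tool_pos: [0.6267, 0.2053, 0.0295]
tcp_rot: [-3.14, -0.004, -0.022]
wrist_force: [12.5, -1.7, 0.5]
width: 0.34
grip_force: 30.4
```

```bash
python3 -m creep '[[-0.04,0,-0.16,0,0],[-0.04,0,-0.16,0,0],[-0.07,0,-0.14,0,0],[-0.08,0,-0.14,0,0],[0,0,0,0,0]]';python3 -m creep '[[-0.1,0,-0.13,0,0],[-0.11,0,-0.12,0,0],[-0.12,0,-0.11,0,0],[-0.13,0,-0.1,0,0],[0,0,0,0,0]]';python3 -m creep '[[-0.14,0,-0.08,0,0],[-0.14,0,-0.07,0,0],[-0.14,0,-0.06,0,0],[0,0,0,0,0]]'
```

```text
time: 91.5
tool_pos: [0.6113, 0.2051, 0.0579]
tcp_rot: [-3.141, -0.004, -0.01]
wrist_force: [6.7, -0.1, 0.0]
width: 0.334
grip_force: 36.8
time: 92.12
tool_pos: [0.5882, 0.2052, 0.0814]
tcp_rot: [-3.141, -0.004, -0.01]
wrist_force: [6.1, -1.5, 4.7]
width: 0.34
grip_force: 35.6
time: 92.62
tool_pos: [0.5668, 0.2052, 0.0917]
tcp_rot: [-3.141, -0.004, -0.009]
wrist_force: [4.4, -1.8, 5.4]
width: 0.339
grip_force: 36.4
```

```bash
python3 -m creep '[[-0.12,0,-0.03,0,0],[-0.13,0,-0.03,0,0],[0,0,0,0,0]]';python3 -m creep '[[0.03,0,-0.15,0,0],[0,0,-0.15,0,0],[0.4,0,0,0,0],[0.4,0,0,0,0],[0.4,0,0,0,0],[0,0,0,0,0]]';python3 tq.py; python3 -m creep '[[0,0,0.2,0,0],[0,0,0.15,0,0],[0,0,0,0,0]]'
```

```text
time: 93.0
tool_pos: [0.554, 0.2052, 0.0946]
tcp_rot: [-3.141, -0.004, -0.008]
wrist_force: [3.9, -0.9, 6.2]
width: 0.337
grip_force: 36.0
time: 93.75
tool_pos: [0.6136, 0.2048, 0.1066]
tcp_rot: [3.141, 0.002, -0.003]
wrist_force: [-1.3, -0.7, -2.8]
width: 0.332
grip_force: 33.0
[ 1.810e-01  5.540e-01 -2.133e+00  2.000e-03 -6.800e-02  6.000e-03]
time: 94.38
tool_pos: [0.6135, 0.2049, 0.0897]
tcp_rot: [3.141, 0.003, 0.0]
wrist_force: [-0.7, 0.1, -0.2]
width: 0.336
grip_force: 33.2
```

```bash
python3 -m creep '[[0,0,0.06,0,0],[-0.1,0,0.04,0,0],[-0.12,0,0,0,0],[-0.12,0,0,0,0],[0,0,0,0,0]]'; python3 -m creep '[[-0.12,0,-0.02,0,0],[-0.1,0,-0.02,0,0],[-0.06,0,-0.02,0,0],[0,0,0,0,0]]';python3 -m creep '[[0,0,-0.3,0,0],[0,0,0,0,0],[0,0,0,0,0]]' ;python3 tq.py
```

```text
time: 95.0
tool_pos: [0.6015, 0.2054, 0.0899]
tcp_rot: [-3.14, -0.003, -0.018]
wrist_force: [2.6, -3.4, 12.5]
width: 0.339
grip_force: 38.7
time: 95.5
tool_pos: [0.5828, 0.2053, 0.0886]
tcp_rot: [-3.141, -0.003, -0.002]
wrist_force: [1.0, 0.6, 6.4]
width: 0.34
grip_force: 32.5
time: 95.88
tool_pos: [0.5818, 0.2048, 0.1021]
tcp_rot: [3.141, 0.003, -0.002]
wrist_force: [0.3, -0.3, -2.4]
width: 0.338
grip_force: 31.7
[ 0.036  0.037 -2.239  0.024 -0.033  0.009]
```

```bash
python3 -m creep '[[0.25,0,0,0,0],[0.2,0,0.1,0,0],[0,0,0.14,0,0],[0,0,0.08,0,0],[0,0,0,0,0]]'; python3 -m creep '[[-0.12,0,0.02,0,0],[-0.12,0,0,0,0],[-0.12,0,0,0,0],[-0.1,0,-0.02,0,0],[0,0,0,0,0]]';python3 -m creep '[[0,0,-0.25,0,0],[0,0,0,0,0],[0,0,0,0,0]]' ;python3 tq.py
```

```text
time: 96.75
tool_pos: [0.6098, 0.2053, 0.0938]
tcp_rot: [-3.14, -0.003, -0.015]
wrist_force: [-4.1, -4.7, 24.7]
width: 0.335
grip_force: 34.4
time: 97.38
tool_pos: [0.5864, 0.206, 0.0905]
tcp_rot: [-3.139, -0.003, -0.015]
wrist_force: [3.6, -0.2, 8.3]
width: 0.336
grip_force: 32.8
time: 97.75
tool_pos: [0.581, 0.2047, 0.0982]
tcp_rot: [3.141, 0.003, -0.003]
wrist_force: [-0.7, -0.5, -2.2]
width: 0.332
grip_force: 30.3
[ 0.139  0.12  -2.308  0.    -0.026 -0.005]
```

```bash
python3 -m creep '[[0.2,0,0,0,0],[0,0,0.1,0,0],[0,0,0.06,0,0],[0,0,0.04,0,0],[0,0,0,0,0]]'; python3 -m creep '[[-0.04,0,0.04,0,0],[0,0,0,0,0]]'
```

```text
time: 98.62
tool_pos: [0.5925, 0.2049, 0.09]
tcp_rot: [-3.142, -0.003, -0.002]
wrist_force: [0.1, -0.5, 2.0]
width: 0.339
grip_force: 30.8
time: 98.88
tool_pos: [0.5923, 0.2051, 0.09]
tcp_rot: [-3.141, -0.003, -0.008]
wrist_force: [1.6, -1.0, 8.7]
width: 0.333
grip_force: 31.3
```

```bash
python3 -m creep '[[0,0,0,0,0.42],[0,0,0,0,0.5],[0,0,0,0,0.6],[0,0,-0.5,0,0.6],[0,0,-0.8,0,0.6],[0,0,-0.8,0,0.6],[0,0,-0.5,0,0.6],[0,0,0,0,0.6]]' | head -2; python3 -m creep '[[-0.3,0.7,0,0,0.7],[-0.3,0.8,0,0,0.7],[-0.3,0.8,0,0,0.7],[-0.4,0.8,0,0,0.7],[-0.4,0.8,0,0,0.7],[-0.4,0.8,0,0,0.7],[-0.4,0.8,0,0,0.7],[0,0,0,0,0.7]]' | head -2;  python3 up.py tin_red tin_green tin_blue tin_stood; python3 -c "
from rod import *
st(); rod(.003,(.418,-.272,1.33))"
```

```text
time: 99.88
tool_pos: [0.5915, 0.2055, 0.2199]
time: 100.88
tool_pos: [0.4631, -0.072, 0.2151]
tin_red top bbox [202. 165. 220. 189.] sc 0.66 at [0.589 0.204 0.055] upright bbox would be [201. 169. 218. 188.]
tin_green scene bbox [318. 231. 342. 262.] sc 0.54 at [ 0.578 -0.203  0.055] upright bbox would be [319. 228. 344. 262.]
tin_green scene bbox [266. 164. 288. 186.] sc 0.37 at [0.585 0.085 0.055] upright bbox would be [271. 161. 292. 192.]
tin_green top bbox [238. 173. 256. 190.] sc 0.67 at [0.577 0.084 0.055] upright bbox would be [239. 172. 255. 192.]
tin_blue scene bbox [301. 206. 320. 237.] sc 0.77 at [ 0.573 -0.106  0.055] upright bbox would be [300. 205. 323. 238.]
tin_blue scene bbox [320. 228. 346. 264.] sc 0.32 at [ 0.578 -0.203  0.055] upright bbox would be [319. 228. 345. 262.]
tin_stood scene bbox [319. 230. 346. 262.] sc 0.79 at [ 0.578 -0.204  0.055] upright bbox would be [319. 228. 345. 262.]
tin_stood top bbox [341. 173. 347. 191.] sc 0.48 at [ 0.578 -0.219  0.055] upright bbox would be [334. 173. 352. 192.]
t 101.38 tcp [ 0.4657 -0.0697  0.2172] x [ 1.     0.003 -0.   ] y [ 0.003 -1.    -0.   ] z [-0.  0. -1.] F [-0.6  1.  -0. ] w 0.701 g 0.0 q [-0.2  -0.12  2.04  0.    1.22  1.37]
top 292 (array([ 0.4178, -0.2728,  1.3617]), np.float64(0.841))
scene 367 (array([ 0.4177, -0.2721,  1.3245]), np.float64(0.707))
both (array([ 0.4176, -0.2719,  1.3441]), np.float64(0.766))
```

Red's box is slightly off the upright prediction, so I check its cap from both views.

Run:
```python
from h import *
for c in("top","scene"):
    p=bot.read_camera(c); h=hsv(p); u0,v0=proj(p,[[.58,.205,.06]])[0]
    rd=((h[...,0]<7)|(h[...,0]>173))&(h[...,1]>130); ye=(h[...,0]>19)&(h[...,0]<36)&(h[...,1]>120)
    print(c,"ref",round(u0),round(v0))
    for nm,m in(("r",rd),("y",ye)):
        for k in cc(m,4):
            v,u=np.nonzero(k)
            if abs(u.mean()-u0)<18 and abs(v.mean()-v0)<25: print(nm,k.sum(),[u.min(),v.min(),u.max(),v.max()],"c",u.mean().round(1),v.mean().round(1),"@.106",back(p,[[u.mean(),v.mean()]],.1)[0].round(3))
    print("pred: rim rows",proj(p,[[.529,.205,.02],[.616,.205,.02]]).round(), "body(.58): base front/top front/top rear/cap centre",proj(p,[[.557,.205,.014],[.557,.205,.088],[.603,.205,.088],[.58,.205,.106]]).round(1).tolist())
```

```text
top ref 209 180
r 12 [np.int64(202), np.int64(168), np.int64(206), np.int64(172)] c 203.4 169.1 @.106 [0.607 0.218 0.1  ]
r 105 [np.int64(201), np.int64(169), np.int64(216), np.int64(184)] c 209.8 178.9 @.106 [0.576 0.197 0.1  ]
y 260 [np.int64(189), np.int64(169), np.int64(270), np.int64(197)] c 217.8 190.7 @.106 [0.539 0.172 0.1  ]
y 76 [np.int64(203), np.int64(170), np.int64(212), np.int64(179)] c 207.4 174.5 @.106 [0.59  0.205 0.1  ]
pred: rim rows [[210. 199.]
 [211. 172.]] body(.58): base front/top front/top rear/cap centre [[210.3, 190.5], [207.6, 185.8], [208.0, 171.3], [207.1, 177.2]]
scene ref 261 151
r 12 [np.int64(255), np.int64(141), np.int64(258), np.int64(144)] c 256.5 142.5 @.106 [0.566 0.208 0.1  ]
y 174 [np.int64(241), np.int64(147), np.int64(279), np.int64(205)] c 257.5 172.6 @.106 [0.508 0.095 0.1  ]
pred: rim rows [[247. 165.]
 [271. 156.]] body(.58): base front/top front/top rear/cap centre [[255.0, 163.5], [254.6, 146.9], [267.6, 142.0], [261.1, 140.2]]
```

Red's cap sits at (0.588, 0.205) above its base, upright just inside the rear rim. All four tins stand. I fetch the rod.

```bash
python3 -m creep '[[0,0,0,-1,0.7],[0,0,0,-1,0.7],[0,0,0,-1,0.7],[0,0,0,-1,0.7],[0,0,0,-1,0.7],[0,0,0,-1,0.7],[0,0,0,-1,0.7],[0,0,0,-1,0.7],[0,0,0,-1,0.7],[0,0,0,-1,0.7],[0,0,0,-1,0.7],[0,0,0,-1,0.7],[0,0,0,-1,0.7],[0,0,0,-0.5,0.7],[0,0,0,0,0.7]]' | head -2
python3 - <<'E'
from h import *
st(); plan([.4177,-.272],.1,1.345-np.pi/2)
E
```

```text
time: 103.45
tool_pos: [0.4655, -0.0703, 0.2173]
t 103.45 tcp [ 0.4655 -0.0703  0.2173] x [ 0.218  0.976 -0.   ] y [ 0.976 -0.218  0.   ] z [ 0. -0. -1.] F [ 0.8  0.5 -0.8] w 0.697 g 0.0 q [-0.2  -0.12  2.04 -0.    1.22  0.02]
spin 0.06  shift after spin [-4.15 -0.03  2.35] ; shift before spin [-4.15 -0.05  2.35]  q6 0.02
```

```bash
python3 -m creep '[[-0.6,0,0.1,0.06,0.7],[-0.7,0,0.2,0,0.7],[-0.7,0,0.3,0,0.7],[-0.7,0,0.3,0,0.7],[-0.7,-0.02,0.4,0,0.7],[-0.7,-0.02,0.5,0,0.7],[0,0,0.5,0,0.7],[0,0,0,0,0.7]]' | head -2
python3 - <<'E'
from h import *
from rod import rod
st(); plan([.4177,-.272],.0235,1.345-np.pi/2); rod(.003,(.4177,-.272,1.345))
E
```

```text
time: 104.45
tool_pos: [0.416, -0.2689, 0.1001]
t 104.45 tcp [ 0.416  -0.2689  0.1001] x [0.225 0.974 0.002] y [ 0.974 -0.225 -0.005] z [-0.004  0.003 -1.   ] F [-0.1  0.4  0.9] w 0.7 g 0.0 q [-0.62  0.05  2.11  0.    0.99 -0.4 ]
spin -0.01  shift after spin [-0.06  0.05  1.53] ; shift before spin [-0.06  0.05  1.53]  q6 -0.40
scene 397 (array([ 0.4201, -0.2718,  1.281 ]), np.float64(0.784))
both (array([ 0.4201, -0.2718,  1.281 ]), np.float64(0.784))
```

```bash
python3 -m creep '[[-0.05,0.03,0.5,0,0.7],[0,0,0.5,0,0.7],[0,0,0.35,0,0.7],[0,0,0.18,0,0.7],[0,0,0,0,0.7],[0,0,0,0,0],[0,0,0,0,0],[0,0,0,0,0],[0,0,0,0,0],[0,0,0,0,0],[0,0,0,0,0]]' 80; python3 -m creep '[[0,0,-0.3,0,0],[0,0,-0.6,0,0],[0,0,-0.8,0,0],[0,0,-0.8,0,0],[0,0,-0.4,0,0],[0,0,0,0,0]]'; python3 -m creep '[[0,0,0,1,0],[0,0,0,1,0],[0,0,0,1,0],[0,0,0,1,0],[0,0,0,1,0],[0,0,0,1,0],[0,0,0,1,0],[0,0,0,1,0],[0,0,0,1,0],[0,0,0,1,0],[0,0,0,1,0],[0,0,0,1,0],[0,0,0,1,0],[0,0,0,0.5,0],[0,0,0,0,0]]' | head -1
python3 - <<'E'
from h import *
st(); plan([.4447,-.0025],.165,-np.pi/2-.009)
p=bot.read_camera("top"); h=hsv(p)
m=((h[...,0]<7)|(h[...,0]>173))&(h[...,1]>130)
for k in cc(m,30):
    v,u=np.nonzero(k)
    if 260<u.mean()<290 and 170<v.mean()<205: print("eye",k.sum(),[u.min(),v.min(),u.max(),v.max()], "pred eye",proj(p,[[.557,-.0025,.036],[.540,-.0025,.036],[.574,-.0025,.036]]).round(1).tolist())
E
```

```text
time: 105.92
tool_pos: [0.4195, -0.273, 0.0268]
tcp_rot: [2.456, 1.957, 0.001]
wrist_force: [-0.6, -0.3, 6.1]
width: 0.27
grip_force: 79.6
time: 106.68
tool_pos: [0.4199, -0.2732, 0.173]
tcp_rot: [2.454, 1.955, 0.002]
wrist_force: [-0.2, -0.6, -2.9]
width: 0.271
grip_force: 78.9
time: 108.55
t 108.55 tcp [ 0.4177 -0.2716  0.1689] x [ 1.    -0.004 -0.003] y [-0.004 -1.    -0.002] z [-0.003  0.002 -1.   ] F [ 0.2 -0.4 -3. ] w 0.271 g 78.9 q [-0.63 -0.02  2.04  0.    1.13  0.95]
spin 0.05  shift after spin [ 0.49 -5.39  0.09] ; shift before spin [ 0.52 -5.38  0.09]  q6 0.95
eye 98 [np.int64(267), np.int64(180), np.int64(281), np.int64(197)] pred eye [[274.8, 189.6], [274.7, 194.8], [274.8, 184.3]]
```

```bash
python3 -m creep '[[0.1,-0.6,0,0.05,0],[0.1,-0.7,0,0,0],[0.1,-0.7,0,0,0],[0.1,-0.7,0,0,0],[0.1,-0.7,0,0,0],[0.05,-0.7,0,0,0],[0,-0.7,0,0,0],[0,-0.59,0,0,0],[0,0,0,0,0]]' | head -2
python3 - <<'E'
from h import *
s=st(); plan([.447,-.0025],.0415,-np.pi/2-.009)
E
```

```text
time: 109.72
tool_pos: [0.448, -0.0016, 0.1701]
t 109.72 tcp [ 0.448  -0.0016  0.1701] x [ 1.    -0.005 -0.001] y [-0.005 -1.    -0.001] z [-0.001  0.001 -1.   ] F [-0.1 -0.2 -2.5] w 0.272 g 79.5 q [-0.06 -0.13  2.14  0.    1.13  1.52]
spin 0.04  shift after spin [-0.02  0.02  2.57] ; shift before spin [-0.02  0.02  2.57]  q6 1.52
```

```bash
python3 -m creep '[[0,0.02,0.4,0,0],[0,0,0.5,0,0],[0,0,0.5,0,0],[0,0,0.4,0,0],[0,0,0.1,0,0],[0,0,0,0,0]]' | sed -n 2,4p; python3 -m creep '[[0,0,0.2,0,0],[0,0,0.1,0,0],[0,0,0,0,0]]'| sed -n 2,4p;python3 -m creep '[[0,0,0.2,0,0],[0,0,0.17,0,0],[0,0,0,0,0]]'| sed -n 2,4p
```

```text
tool_pos: [0.4486, -0.0046, 0.0757]
tcp_rot: [3.141, -0.015, -0.001]
wrist_force: [-0.2, -0.1, -1.9]
tool_pos: [0.4483, -0.0042, 0.0604]
tcp_rot: [-3.142, 0.014, 0.001]
wrist_force: [0.1, 0.6, -2.5]
tool_pos: [0.4475, -0.0041, 0.0411]
tcp_rot: [-3.141, 0.014, 0.004]
wrist_force: [-0.2, -0.8, -2.7]
```

```bash
python3 -m creep '[[0.06,0,0,0,0],[0.1,0,0,0,0],[0.12,0,0,0,0],[0.14,0,0,0,0],[0.14,0,0,0,0],[0.14,0,0,0,0],[0.14,0,0,0,0],[0.1,0,0,0,0],[0.05,0,0,0,0],[0,0,0,0,0]]'; python3 up.py tin_red tin_green tin_blue tin_stood | grep -v "sc 0.3"
```

```text
time: 112.48
tool_pos: [0.4966, -0.0042, 0.0416]
tcp_rot: [-3.141, 0.014, 0.007]
wrist_force: [-5.0, 1.8, -2.3]
width: 0.271
grip_force: 79.9
tin_red top bbox [203. 155. 220. 177.] sc 0.65 at [0.625 0.204 0.055] upright bbox would be [201. 157. 219. 177.]
tin_red top bbox [171.  74. 379. 193.] sc 0.64 at [ 0.788 -0.002  0.055] upright bbox would be [268. 108. 282. 129.]
tin_green scene bbox [280. 160. 300. 190.] sc 0.54 at [0.62  0.081 0.055] upright bbox would be [282. 158. 303. 189.]
tin_green scene bbox [192. 112. 218. 135.] sc 0.41 at [0.474 0.416 0.055] upright bbox would be [193. 110. 213. 139.]
tin_green top bbox [239. 160. 256. 180.] sc 0.7 at [0.615 0.088 0.055] upright bbox would be [238. 160. 254. 180.]
tin_blue scene bbox [316. 201. 334. 233.] sc 0.75 at [ 0.61  -0.107  0.055] upright bbox would be [310. 200. 335. 233.]
tin_blue top bbox [303. 162. 316. 184.] sc 0.65 at [ 0.609 -0.11   0.055] upright bbox would be [301. 163. 317. 182.]
tin_stood scene bbox [329. 225. 354. 256.] sc 0.59 at [ 0.615 -0.203  0.055] upright bbox would be [330. 223. 356. 257.]
tin_stood top bbox [332. 162. 344. 180.] sc 0.79 at [ 0.612 -0.205  0.055] upright bbox would be [330. 162. 348. 182.]
```

Tray and tins move together (+37 mm), all standing. I keep pushing gently.

```bash
python3 -m creep '[[0.06,0,0,0,0],[0.1,0,0,0,0],[0.14,0,0,0,0],[0.16,0,0,0,0],[0.16,0,0,0,0],[0.16,0,0,0,0],[0.16,0,0,0,0],[0.16,0,0,0,0],[0.16,0,0,0,0],[0.16,0,0,0,0],[0.16,0,0,0,0],[0.16,0,0,0,0],[0.16,0,0,0,0],[0.16,0,0,0,0],[0.16,0,0,0,0],[0.12,0,0,0,0],[0.08,0,0,0,0],[0.05,0,0,0,0],[0,0,0,0,0]]'; python3 -m creep '[[0.06,0,0,0,0],[0.06,0,0,0,0],[0.06,0,0,0,0],[0,0,0,0,0]]'
```

```text
time: 115.35
tool_pos: [0.6204, -0.0053, 0.0415]
tcp_rot: [-3.141, 0.014, 0.005]
wrist_force: [-4.6, 2.2, -1.5]
width: 0.273
grip_force: 79.8
time: 115.85
tool_pos: [0.6295, -0.0053, 0.0416]
tcp_rot: [-3.141, 0.014, 0.005]
wrist_force: [-4.8, 2.0, -1.5]
width: 0.273
grip_force: 79.8
```

```bash
python3 -m creep '[[0.05,0,0,0,0],[0.05,0,0,0,0],[0.05,0,0,0,0],[0,0,0,0,0]]'| sed -n 2,4p; python3 -m creep '[[0.05,0,0,0,0],[0.05,0,0,0,0],[0,0,0,0,0]]'| sed -n 2,4p
```

```text
tool_pos: [0.6355, -0.0051, 0.0407]
tcp_rot: [-3.14, 0.013, 0.01]
wrist_force: [-4.4, 3.3, -5.6]
tool_pos: [0.6358, -0.005, 0.04]
tcp_rot: [-3.14, 0.013, 0.025]
wrist_force: [-19.8, 3.2, 5.8]
```

The home stop is reached (20 N, stalled at 0.636). I centre the hook, lift it out and withdraw.

```bash
python3 -m creep '[[-0.11,0,0,0,0],[-0.11,0,0,0,0],[-0.11,0,0,0,0],[0,0,0,0,0]]'| sed -n 2,4p; python3 -m creep '[[0,0,-0.2,0,0],[0,0,-0.3,0,0],[0,0,-0.3,0,0],[0,0,0,0,0]]'| sed -n 2,4p;python3 -m creep '[[-0.3,0,0,0,0],[-0.5,0,0,0,0],[-0.6,0,0,0,0],[-0.6,0,0,0,0],[-0.6,0,0,0,0],[-0.6,0,-0.3,0,0],[-0.5,0,-0.6,0,0],[0,0,-0.6,0,0],[0,0,0,0,0]]'| sed -n 2,4p
python3 - <<'E'
from h import *
st(); plan([.4215,-.2405],.14,np.radians(77-90))
E
python3 up.py tin_red tin_green tin_blue tin_stood | grep -v "sc 0.3"
python3 - <<'E'
from h import *
p=bot.read_camera("top"); h=hsv(p)
m=(h[...,0]>22)&(h[...,0]<34)&(h[...,1]>140)&(h[...,2]>100); m[:100]=0; m[165:]=0
v,u=np.nonzero(m); X=back(p,np.c_[u,v],.02); k=abs(X[:,1])<.25; print("rim front x",np.percentile(X[k,0],[5,50,95]).round(4),"at start it was 0.7096/0.7217 mean")
E
```

```text
tool_pos: [0.627, -0.0061, 0.0427]
tcp_rot: [3.141, -0.015, 0.002]
wrist_force: [1.0, -0.2, -2.5]
tool_pos: [0.6289, -0.006, 0.0853]
tcp_rot: [3.141, -0.014, 0.008]
wrist_force: [-0.0, -0.1, -2.9]
tool_pos: [0.4425, -0.0042, 0.159]
tcp_rot: [3.141, -0.014, 0.008]
wrist_force: [0.2, 0.7, -3.9]
t 118.85 tcp [ 0.4425 -0.0042  0.159 ] x [ 1.    -0.009  0.005] y [-0.009 -1.     0.   ] z [ 0.005 -0.    -1.   ] F [ 0.2  0.7 -3.9] w 0.271 g 79.6 q [-0.07 -0.13  2.16 -0.    1.11  1.51]
spin -13.53  shift after spin [-4.7   0.65  0.38] ; shift before spin [-0.38  4.73  0.38]  q6 1.51Traceback (most recent call last):
  File "up.py", line 4, in <module>
    p=bot.read_camera("scene"); t=bot.read_camera("top")
ValueError: 200 camera calls are used up
Traceback (most recent call last):
ValueError: 200 camera calls are used up
```

Camera calls are used up, but the mat pose is known. I place the rod by coordinates and force.

```bash
python3 -m creep '[[0,0.6,0,0,0],[0,0.6,0,0,0],[0,0.6,0,0,0],[0,0.6,0,0,0],[0,0.6,0,0,0],[-0.1,0.6,0,0,0],[-0.1,0.6,0,0,0],[-0.18,0.53,0,0,0],[0,0,0,0,0]]' |head -1;python3 -m creep '[[0,0,0,-1,0],[0,0,0,-1,0],[0,0,0,-1,0],[0,0,0,-1,0],[0,0,0,-1,0],[0,0,0,-1,0],[0,0,0,-1,0],[0,0,0,-1,0],[0,0,0,-1,0],[0,0,0,-1,0],[0,0,0,-1,0],[0,0,0,-1,0],[0,0,0,-1,0],[0,0,0,-0.5,0],[0,0,0,0,0]]' |head -1
python3 - <<'E'
from h import *
st(); plan([.4213,-.242],.034,np.radians(77-90))
E
```

```text
time: 119.98
time: 121.85
t 121.85 tcp [ 0.4199 -0.2392  0.1558] x [0.228 0.974 0.001] y [ 0.974 -0.228 -0.002] z [-0.002  0.002 -1.   ] F [ 0.5 -0.  -3.4] w 0.271 g 79.8 q [-0.57 -0.04  2.08  0.    1.1  -0.34]
spin -0.03  shift after spin [-0.05  0.05  2.44] ; shift before spin [-0.05  0.05  2.44]  q6 -0.34
```

```bash
python3 -m creep '[[-0.05,0.04,0.5,0,0],[0,0,0.6,0,0],[0,0,0.6,0,0],[0,0,0.5,0,0],[0,0,0.2,0,0],[0,0,0,0,0],[0,0,0,0,0]]'| sed -n 2,4p;python3 -m creep '[[0,0,0.04,0,0],[0,0,0.04,0,0],[0,0,0,0,0]]' | sed -n 2,4p; python3 -m creep '[[0,0,0.04,0,0],[0,0,0,0,0]]' | sed -n 2,4p
```

```text
tool_pos: [0.4228, -0.2438, 0.0383]
tcp_rot: [2.46, 1.951, 0.001]
wrist_force: [-0.9, -0.1, -3.3]
tool_pos: [0.4219, -0.2434, 0.0334]
tcp_rot: [2.462, 1.952, 0.0]
wrist_force: [-0.1, -0.6, -3.5]
tool_pos: [0.4217, -0.2432, 0.0311]
tcp_rot: [-2.461, -1.952, 0.0]
wrist_force: [0.2, 0.6, -3.3]
```

```bash
python3 -m creep '[[0.03,0,0.04,0,0],[0,0,0.03,0,0],[0,0,0,0,0]]' | sed -n 2,4p; python3 -m creep '[[0,0,0.03,0,0],[0,0,0,0,0]]' | sed -n 2,4p
```

```text
tool_pos: [0.422, -0.2418, 0.0275]
tcp_rot: [-2.461, -1.952, 0.0]
wrist_force: [0.1, -0.6, -2.8]
tool_pos: [0.4224, -0.242, 0.0268]
tcp_rot: [2.461, 1.952, 0.0]
wrist_force: [-1.4, 1.7, 2.1]
```

Contact comes at exactly the expected height. Release and retreat.

```bash
python3 -m creep '[[0,0,0,0,0.4],[0,0,0,0,0.6],[0,0,0,0,0.7],[0,0,0,0,0.7],[0,0,-0.3,0,0.7],[0,0,-0.8,0,0.7],[0,0,-0.8,0,0.7],[0,0,-0.8,0,0.7],[0,0,-0.6,0,0.7],[0,0,0,0,0.7],[0,0,0,0,0.7]]' && python3 -c "
from h import *
print(bot.finish_job())"
```

```text
time: 125.35
tool_pos: [0.4218, -0.2417, 0.1911]
tcp_rot: [-2.461, -1.952, 0.0]
wrist_force: [-0.8, 1.1, -1.1]
width: 0.704
grip_force: 0.0
the job is handed in; nothing more can be done
None
```

I handed the job in at about 125 s: the tray is back at its home stop, all four tins were upright when last seen (tray about 40 mm in), and the rod is on its mat, standing on its foot and pointing as before. The last of the push and the rod's final placing were judged by force and position only, because the camera calls ran out. Blue fell out onto the mat once and nudged the rod about 3 cm, and I stood it back in the tray.

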